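# Gauge drilled blocks with a depth rod and sort them

## Task

Check the blind hole in every wooden block on the table, one block at a time, with the depth rod from its stand: push the rod gently down until it touches the bottom of the hole and see where its red ring stops. If the whole ring has sunk below the block's top face, stand that block upright on the raised narrow wooden rail; if the ring still shows above it, stand the block upright on the floor of the low red tray. Put each block away before gauging the next, leave the other things on the table where they are, and finish with the rod hanging in its stand again.

Things in the scene. Friction and masses are not known exactly. Their poses are not given: they have to be found in the camera images.
- block_a_mid (a point): pale wood block, 52 x 52 mm, 80 mm tall, 0.12 to 0.22 kg, upright, with a 20 mm round blind hole straight down in the middle of its top; the hole is 65 mm deep (good) or only 45 mm (too shallow): from outside all blocks look alike. Point: its centre, 40 mm above its underside, 40 mm below the hole's mouth; x, y square to its sides, z up along the hole. None if absent.
- block_b_mid (a point): pale wood block, 52 x 52 mm, 80 mm tall, 0.12 to 0.22 kg, upright, with a 20 mm round blind hole straight down in the middle of its top; the hole is 65 mm deep (good) or only 45 mm (too shallow): from outside all blocks look alike. Point: its centre, 40 mm above its underside, 40 mm below the hole's mouth; x, y square to its sides, z up along the hole. None if absent.
- block_c_mid (a point): pale wood block, 52 x 52 mm, 80 mm tall, 0.12 to 0.22 kg, upright, with a 20 mm round blind hole straight down in the middle of its top; the hole is 65 mm deep (good) or only 45 mm (too shallow): from outside all blocks look alike. Point: its centre, 40 mm above its underside, 40 mm below the hole's mouth; x, y square to its sides, z up along the hole. None if absent.
- block_d_mid (a point): pale wood block, 52 x 52 mm, 80 mm tall, 0.12 to 0.22 kg, upright, with a 20 mm round blind hole straight down in the middle of its top; the hole is 65 mm deep (good) or only 45 mm (too shallow): from outside all blocks look alike. Point: its centre, 40 mm above its underside, 40 mm below the hole's mouth; x, y square to its sides, z up along the hole. None if absent.
- rod_head (a point): depth rod, 0.12 kg: 14 mm steel rod 85 mm long, brass flange 36 mm wide and 6 mm thick, black square grip 22 x 22 x 45 mm on top. Point: middle of the grip, 113.5 mm above the rod's tip; x, y square to the grip's faces, z up along the rod. Red ring on the steel, 50 to 60 mm above the tip: wholly below the block's top in a 65 mm hole, wholly above in a 45 mm one.
- rod_tip (a point): the centre of the depth rod's flat lower tip; same axes as the grip
- stand_hole (a point): dark wood stand, loose, 0.8 kg, 100 mm tall on a steel foot 90 x 80 mm, top plate 64 x 64 mm with a 20 mm through hole. Point: the centre of the hole at the top face. The rod hangs in it with its flange flat on the top plate, its tip then 85 mm below this point.
- rail: raised narrow wooden rail, fixed, 36 mm wide (its x) and 250 mm long (its y), level top 30 mm above the table, on two feet 180 mm apart and 60 mm wide; room for two blocks, whose sides overhang it. Origin: below the rail's middle, at table height.
- tray: low red tray, fixed, 122 mm (its x) by 196 mm (its y) outside, walls 6 mm thick and 18 mm high, floor 6 mm thick; room for two blocks side by side along y. Origin: below its centre, at table height.
- tape_roll: bystander: loose roll of masking tape, 104 mm across and 25 mm high, lying flat. Origin: centre of its underside
- tube_red: bystander: loose red paint tube, 31 x 110 x 27 mm, lying. Origin: centre of its underside
Mind the look-alikes: they are no part of the job. Leave any pink look-alike of the part that bears block_d_mid alone.

How it is judged (in metres and radians):
On the way, in this order (a step that is already met when the one before it is completed fails the run):
1. the rod touches the bottom of the hole of one block (((z of rod_tip in the frame of block_a_mid below -0.022 m and horizontal distance between rod_tip and block_a_mid below 0.008 m and angle between block_a_mid's own z axis and vertical below 0.1 rad) or (z of rod_tip in the frame of block_b_mid below -0.002 m and horizontal distance between rod_tip and block_b_mid below 0.008 m and angle between block_b_mid's own z axis and vertical below 0.1 rad) or (z of rod_tip in the frame of block_c_mid below -0.022 m and horizontal distance between rod_tip and block_c_mid below 0.008 m and angle between block_c_mid's own z axis and vertical below 0.1 rad) or (z of rod_tip in the frame of block_d_mid below -0.002 m and horizontal distance between rod_tip and block_d_mid below 0.008 m and angle between block_d_mid's own z axis and vertical below 0.1 rad))), for 0.2 s.
2. one block stands where it belongs, on the rail or in the tray, let go ((((z of block_a_mid in the frame of rail between 0.064 and 0.075 m and x of block_a_mid in the frame of rail between -0.018 and 0.018 m and y of block_a_mid in the frame of rail between -0.12 and 0.12 m and angle between block_a_mid's own z axis and vertical below 0.08 rad) and contact force between the fingers and block_a below 0.3 N) or ((z of block_b_mid in the frame of tray between 0.04 and 0.051 m and x of block_b_mid in the frame of tray between -0.04 and 0.04 m and y of block_b_mid in the frame of tray between -0.075 and 0.075 m and angle between block_b_mid's own z axis and vertical below 0.08 rad) and contact force between the fingers and block_b below 0.3 N) or ((z of block_c_mid in the frame of rail between 0.064 and 0.075 m and x of block_c_mid in the frame of rail between -0.018 and 0.018 m and y of block_c_mid in the frame of rail between -0.12 and 0.12 m and angle between block_c_mid's own z axis and vertical below 0.08 rad) and contact force between the fingers and block_c below 0.3 N) or ((z of block_d_mid in the frame of tray between 0.04 and 0.051 m and x of block_d_mid in the frame of tray between -0.04 and 0.04 m and y of block_d_mid in the frame of tray between -0.075 and 0.075 m and angle between block_d_mid's own z axis and vertical below 0.08 rad) and contact force between the fingers and block_d below 0.3 N))), for 0.2 s.
3. with one block put away, the rod touches the bottom of the hole of another block, still on the table ((((z of rod_tip in the frame of block_a_mid below -0.022 m and horizontal distance between rod_tip and block_a_mid below 0.008 m and angle between block_a_mid's own z axis and vertical below 0.1 rad) and height (world z) of block_a_mid below 0.0435 m) or ((z of rod_tip in the frame of block_b_mid below -0.002 m and horizontal distance between rod_tip and block_b_mid below 0.008 m and angle between block_b_mid's own z axis and vertical below 0.1 rad) and height (world z) of block_b_mid below 0.0435 m) or ((z of rod_tip in the frame of block_c_mid below -0.022 m and horizontal distance between rod_tip and block_c_mid below 0.008 m and angle between block_c_mid's own z axis and vertical below 0.1 rad) and height (world z) of block_c_mid below 0.0435 m) or ((z of rod_tip in the frame of block_d_mid below -0.002 m and horizontal distance between rod_tip and block_d_mid below 0.008 m and angle between block_d_mid's own z axis and vertical below 0.1 rad) and height (world z) of block_d_mid below 0.0435 m)) and ((z of block_a_mid in the frame of rail between 0.064 and 0.075 m and x of block_a_mid in the frame of rail between -0.018 and 0.018 m and y of block_a_mid in the frame of rail between -0.12 and 0.12 m and angle between block_a_mid's own z axis and vertical below 0.08 rad) or (z of block_b_mid in the frame of tray between 0.04 and 0.051 m and x of block_b_mid in the frame of tray between -0.04 and 0.04 m and y of block_b_mid in the frame of tray between -0.075 and 0.075 m and angle between block_b_mid's own z axis and vertical below 0.08 rad) or (z of block_c_mid in the frame of rail between 0.064 and 0.075 m and x of block_c_mid in the frame of rail between -0.018 and 0.018 m and y of block_c_mid in the frame of rail between -0.12 and 0.12 m and angle between block_c_mid's own z axis and vertical below 0.08 rad) or (z of block_d_mid in the frame of tray between 0.04 and 0.051 m and x of block_d_mid in the frame of tray between -0.04 and 0.04 m and y of block_d_mid in the frame of tray between -0.075 and 0.075 m and angle between block_d_mid's own z axis and vertical below 0.08 rad))), for 0.2 s.
At the end, for the whole second after the job is handed in: 65 mm-hole blocks upright (0.08 rad) on the rail's top, centres within 18 mm of its centre line; 45 mm-hole blocks upright on the tray's floor, centres within 40 mm (x), 75 mm (y) of its centre; rod upright in the stand, flange within 5 mm of the plate; all at rest, let go (z of block_a_mid in the frame of rail between 0.064 and 0.075 m and x of block_a_mid in the frame of rail between -0.018 and 0.018 m and y of block_a_mid in the frame of rail between -0.12 and 0.12 m and angle between each of block_a_mid, block_b_mid, block_c_mid, block_d_mid, rod_tip's own z axis and vertical below 0.08 rad and linear speed of each of block_a, block_b, block_c, block_d below 0.03 m/s and z of block_b_mid in the frame of tray between 0.04 and 0.051 m and x of block_b_mid in the frame of tray between -0.04 and 0.04 m and y of block_b_mid in the frame of tray between -0.075 and 0.075 m and z of block_c_mid in the frame of rail between 0.064 and 0.075 m and x of block_c_mid in the frame of rail between -0.018 and 0.018 m and y of block_c_mid in the frame of rail between -0.12 and 0.12 m and z of block_d_mid in the frame of tray between 0.04 and 0.051 m and x of block_d_mid in the frame of tray between -0.04 and 0.04 m and y of block_d_mid in the frame of tray between -0.075 and 0.075 m and horizontal distance between rod_tip and stand_hole below 0.008 m and z of rod_tip in the frame of stand_hole between -0.09 and -0.08 m); the robot touches nothing.
It fails at once if the tape roll or the red paint tube is moved more than 30 mm (distance of any of tape_roll, tube_red from where it was at the start of the episode above 0.03 m).
Of block_a, block_b, block_c, block_d only 2 to 3 are there at a start; the rules pass over those that are not, and their reading is None.
At some moment in a run one of block_b, block_d, stand may be knocked a few centimetres aside while the robot is not near it.
It also fails if it takes over 210 s, if anything falls off the work surface, if the arm or the gripper's body presses on something with over 40 N, if the wrist force passes 120 N, or if a joint passes its speed limit or range.

## Robot

A 6-joint arm with a two-finger parallel gripper is mounted at the origin on the work surface; the furniture and walls round the work are solid. World frame = base frame: x ahead of the robot, y to its left, z up, the work surface at z = 0. Lengths are in mm, angles in rad, forces in N, time in s.
With the tool pointing down it reaches from about 300 to 775 mm from the base axis. Payload 14.6 kg.
Tool frame: the origin (TCP) lies midway between the tips of the shut fingers; the grasp point (between the pads) lies grasp_offset behind it (grasp_offset is the distance from the TCP to the grasp point, in mm); z points along the fingers, y is the line along which they close (so a half turn about z gives the same grasp; the last joint's range is limited). The gripper opens to 94 mm and grips with 3 to 60 N. Pads are 16 mm wide; open, the fingers measure 119 mm over their backs; the gripper's body (75 mm by 177 mm) begins 78 mm behind the grasp point.
Start: joints at [-1.318, 0.3, 1.521, -0, 1.321, -0.067], TCP at [172.9, -522.106, 205.446] pointing down, gripper open.
Joint ranges: [-3.03, 3.03], [-0.79, 2.21], [0.23, 2.52], [-1.04, 4.18], [0, 3.07], [-2.55, 2.55]. Speed limits (rad/s): [2.22, 2.22, 2.57, 3.14, 3.14, 3.14].

## Interface

Orientations are given as [roll, pitch, yaw] about the fixed x, y, z axes, in that order (R = Rz(yaw) Ry(pitch) Rx(roll)).
In Python, from cell import * gives the robot as it stands. The module is installed in compiled form; this text tells all that it offers.
- The arm moves only by the shell command python3 -m jog 'ROWS' [FORCE]. ROWS is JSON, a list of rows, each a list of 3 entries, a list of its own where there are three numbers: the finger opening in mm, from 0 to 94, then the shift along the tool's x, y, z in units of 50 mm (1.0 is 50 mm), then the turn about the tool's z in units of 180 degrees (1.0 is 180 degrees). In form: [[fingers, [dx, dy, dz], twist], ...]. A call has 1 to 20 rows; each row shifts and turns the commanded pose from where the row before left it, along the tool's axes as they then stand; what a row does not reach is not made up. A row lasts 1/10 s, in which the tool goes at most 50 mm and 8.59 degrees, less where a joint would pass 70% of its speed; a pose out of reach is approached as far as the arm can. A call with a number of a shift or a turn outside -1 to 1 is refused whole. A call with a gripper value outside its range is refused whole. The fingers move at their own pace and stop on an object; FORCE is the grip in N (left out, the last holds). Time passes only in rows, so rows that do not move let the fingers close. It gives the time, the measured TCP pose, the force, the opening and the grip force at its end, in the units of the state.
- read_state(): the state, without advancing time (a new reading comes with each control period).
- camera(name): name is "scene" or "top"; returns the picture (400x640x3 uint8, red, green, blue); there is no depth.
- calibration(name): a dict with "mtx" (3x3 intrinsics, pixels), "distortion" ([k1, k2, p1, p2, k3] as OpenCV has them; the pictures are not rectified), "cam_to_world" (4x4, takes a point from camera to world coordinates). Camera axes: x right, y down, z forward; pixel columns grow to the right and rows downward; lengths in mm; the calibration is good to about 2 mm. A picture is of the moment at which its call begins. calibration takes no time and is no camera call.
- sign_off(): hands the job in; it is judged then, once.
Trained networks look in the newest picture that a camera, given by its name, has taken for a name from the list of things; names that differ only in an ending like _2 or _b are one class to them, and where a whole thing is asked for, a point or a joint stands for the part that bears it (a point fixed in the world has none). Each returns a list of dicts, best first, with "conf" (0 to 1); they miss things now and then, are a little off and sometimes report something else, mostly with a low value. They report only what shows in the picture. A call takes as long as a camera call. They do not tell look-alikes from the thing itself.
- regions_of(camera, query): "pixels" (400x640 bool, what is visible of it) and "rect" ([centre column, centre row, width, height] in pixels, round what is visible of it).
The state is a dict: "clock": time; "joints": joint angles; "qd": joint speeds; "effort": joint torques, N m; "eef_pos": TCP position; "eef_rot": TCP orientation; "wrist_force": force on the tool from outside, world axes, zero at the start; "moment": the same for the moment, N m; "finger_gap": finger opening in mm; "finger_force": force on a finger pad.
Only numpy, scipy, OpenCV 4.12 (cv2) and the standard library are available. Lean on these libraries where they do the work, as an engineer would, in place of code of your own. Each camera call takes 0.05 s, during which the arm holds its last target. There are 200 camera calls.

## Working session

There is one attempt and no reset: what is moved stays moved. The work goes in short steps, Python scripts to look and compute and a shell command to move; the robot and the scene stay as the last step left them, time stands still between calls to the robot, and variables do not carry over. Pictures are saved under pics/ and viewed, at most 14 in all, crops included, and the job is handed in when it is done.

```bash
mkdir -p pics
python3 - <<'E'
from cell import *
import cv2,numpy as np
s=read_state();print(s)
for c in("scene","top"):
    im=camera(c);cv2.imwrite(f"pics/{c}0.png",im[:,:,::-1])
    k=calibration(c);print(c,np.round(k['mtx'],1).tolist(),k['distortion'],np.round(k['cam_to_world'],3).tolist())
    for q in("block_a_mid","rod_head","stand_hole","rail","tray","tape_roll","tube_red"):
        for r in regions_of(c,q): print(q,round(r['conf'],2),np.round(r['rect']).tolist(),int(r['pixels'].sum()))
E
```

```text
{'clock': 0.0, 'joints': array([-1.31758810e+00,  3.00468440e-01,  1.52158727e+00, -1.06916316e-05,
        1.32068123e+00, -6.66088451e-02]), 'qd': array([-0.00055299,  0.00085926, -0.00020003,  0.00061289, -0.00260826,
       -0.00168368]), 'effort': array([ 1.75725083e-03, -5.31804657e+01, -3.52733374e+01,  7.09113339e-02,
        2.44113745e-02, -1.14838417e-04]), 'eef_pos': array([ 172.8405426 , -521.86136132,  204.88516879]), 'eef_rot': array([-3.14045022e+00, -6.58302766e-05,  3.19819689e-01]), 'wrist_force': array([ 0.00867913,  0.0303967 , -0.04524448]), 'moment': array([ 0.01208259, -0.00456019,  0.0632037 ]), 'finger_force': 0.0, 'finger_gap': 94.22721083550736}
scene [[412.9, 0.0, 319.6], [0.0, 412.9, 199.7], [0.0, 0.0, 1.0]] [-0.10720122  0.          0.          0.          0.        ] [[-0.815, -0.295, 0.499, -111.036], [-0.58, 0.426, -0.694, 760.44], [-0.008, -0.855, -0.518, 674.065], [0.0, 0.0, 0.0, 1.0]]
rod_head 0.58 [234.0, 249.0, 19.0, 28.0] 334
rail 0.67 [237.0, 250.0, 19.0, 24.0] 322
rail 0.63 [273.0, 217.0, 70.0, 46.0] 1075
tray 0.71 [357.0, 182.0, 47.0, 39.0] 1158
tray 0.17 [300.0, 231.0, 28.0, 38.0] 820
tape_roll 0.55 [316.0, 190.0, 28.0, 18.0] 400
tube_red 0.28 [274.0, 216.0, 69.0, 42.0] 908
top [[362.2, 0.0, 321.9], [0.0, 362.2, 203.4], [0.0, 0.0, 1.0]] [-0.0037602  0.         0.         0.         0.       ] [[-0.027, -0.994, 0.103, 367.516], [-1.0, 0.028, 0.005, 5.62], [-0.008, -0.103, -0.995, 1088.218], [0.0, 0.0, 0.0, 1.0]]
rod_head 0.68 [218.0, 211.0, 18.0, 15.0] 157
stand_hole 0.78 [226.0, 215.0, 36.0, 30.0] 764
rail 0.77 [321.0, 172.0, 91.0, 20.0] 1157
tray 0.69 [428.0, 202.0, 72.0, 43.0] 2821
tape_roll 0.65 [385.0, 171.0, 34.0, 36.0] 590
tube_red 0.63 [272.0, 263.0, 24.0, 36.0] 424
```

Run:
```python
import cv2
a=cv2.imread("pics/top0.png")[110:310,180:480]; cv2.imwrite("pics/top0c.png",cv2.resize(a,(800,533),interpolation=cv2.INTER_CUBIC))
```

```text
(no output)
```

View pics/scene0.png

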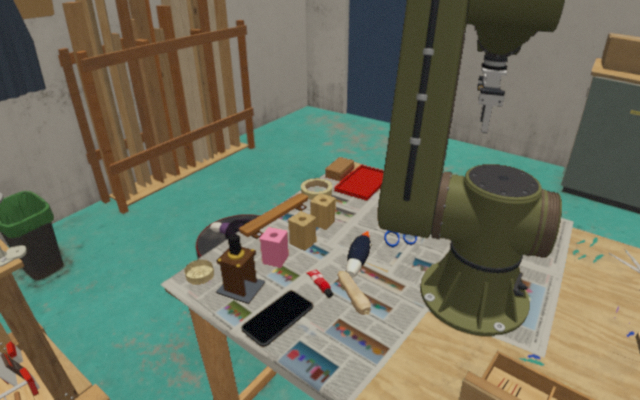

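View pics/top0c.png

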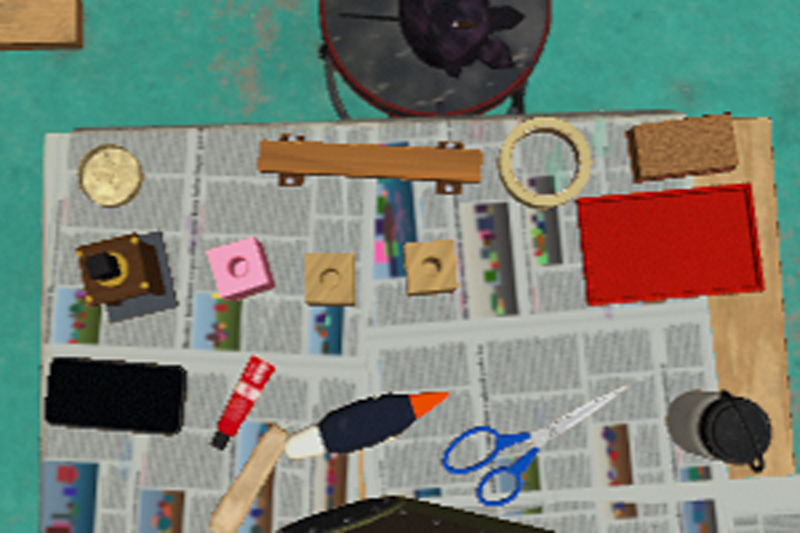

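```bash
cat > h.py <<'E'
from cell import *
import cv2,numpy as np
from scipy.optimize import minimize
from scipy.spatial.transform import Rotation as Ro
def proj(P,c):
    k=calibration(c);T=np.linalg.inv(k['cam_to_world']);R=T[:3,:3]
    return cv2.projectPoints(np.float64(P).reshape(-1,1,3),cv2.Rodrigues(R)[0],T[:3,3],k['mtx'],np.array(k['distortion']))[0].reshape(-1,2)
def ray(px,c,z):
    k=calibration(c);M=k['cam_to_world']
    u=cv2.undistortPoints(np.float64(px).reshape(-1,1,2),k['mtx'],np.array(k['distortion'])).reshape(-1,2)
    d=np.c_[u,np.ones(len(u))]@M[:3,:3].T;o=M[:3,3]
    return (o+d*((z-o[2])/d[:,2])[:,None])[:,:2]
def box(x,y,a,w,l,z0,z1):
    c,s=np.cos(a),np.sin(a)
    return np.array([[x+c*i*w/2-s*j*l/2,y+s*i*w/2+c*j*l/2,z] for z in(z0,z1) for i in(-1,1) for j in(-1,1)])
def sil(P,c,S=4):
    m=np.zeros((400*S,640*S),np.uint8)
    h=cv2.convexHull(np.float32(proj(P,c)))
    cv2.fillConvexPoly(m,np.int32(np.round(((h+.5)*S-.5)*16)),255,cv2.LINE_AA,4)
    return cv2.resize(m,(640,400),interpolation=cv2.INTER_AREA)/255.
def fit(mask,c,x0,dims):
    w,l,z0,z1=dims;t=mask.astype(float)
    f=lambda p:np.abs(sil(box(p[0],p[1],p[2],w,l,z0,z1),c)-t).sum()/t.sum()
    b=None
    for a in(0,.35,-.35):
        r=minimize(f,[x0[0],x0[1],x0[2]+a],method='Nelder-Mead',options=dict(initial_simplex=np.array([[0,0,0],[12,0,0],[0,12,0],[0,0,.2]])+[x0[0],x0[1],x0[2]+a],xatol=.1,fatol=1e-4))
        if b is None or r.fun<b.fun:b=r
    return b.x,b.fun
def blobs(im,lo,hi,amin=60):
    m=cv2.inRange(cv2.cvtColor(im,cv2.COLOR_RGB2HSV),lo,hi)
    m=cv2.morphologyEx(m,cv2.MORPH_CLOSE,np.ones((5,5)))
    m=cv2.morphologyEx(m,cv2.MORPH_OPEN,np.ones((3,3)))
    n,L,st,ce=cv2.connectedComponentsWithStats(m)
    return [(L==i,ce[i],st[i][4],st[i][:4]) for i in range(1,n) if st[i][4]>=amin]
E
python3 - <<'E'
from h import *
im=cv2.imread("pics/top0.png")[:,:,::-1].copy()
hsv=cv2.cvtColor(im,cv2.COLOR_RGB2HSV)
for n,(u,v) in dict(block1=(300,219),block1t=(300,210),block2=(340,218),pink=(276,214),rail=(330,172),tray=(430,200),paper=(315,230),grip=(219,210),stand=(227,202),flange=(224,212),foot=(243,220)).items(): print(n,hsv[v,u])
for nm,lo,hi in(("wood",(8,70,90),(26,255,255)),("red",(0,180,90),(4,255,255))):
    for m,ce,a,st in blobs(im,lo,hi,80):
        if 190<ce[0]<470 and 140<ce[1]<310: print(nm,np.round(ce),a,st,np.round(ray(ce,"top",60)[0]))
E
```

```text
block1 [ 18 125 183]
block1t [ 19 126 184]
block2 [ 19 125 183]
pink [168  79 239]
rail [ 15 173 156]
tray [  1 242 174]
paper [ 45  11 183]
grip [15 13 38]
stand [ 13 169  83]
flange [120 255  10]
foot [108  30  84]
wood [455. 209.] 3012 [417 153  61 137] [ 447. -368.]
wood [384. 171.] 451 [367 154  34  35] [ 563. -169.]
wood [318. 170.] 1111 [276 160  85  21] [571.  18.]
wood [221. 176.] 448 [209 164  25  24] [563. 300.]
wood [220. 213.] 135 [211 200  18  26] [454. 304.]
wood [341. 210.] 358 [331 200  20  21] [455. -43.]
wood [303. 214.] 359 [294 205  19  19] [446.  66.]
wood [274. 293.] 571 [259 269  29  44] [228. 152.]
wood [413. 281.] 105 [409 269   8  23] [ 250. -236.]
red [431. 201.] 2655 [397 179  69  46] [ 472. -299.]
```

View pics/top0.png

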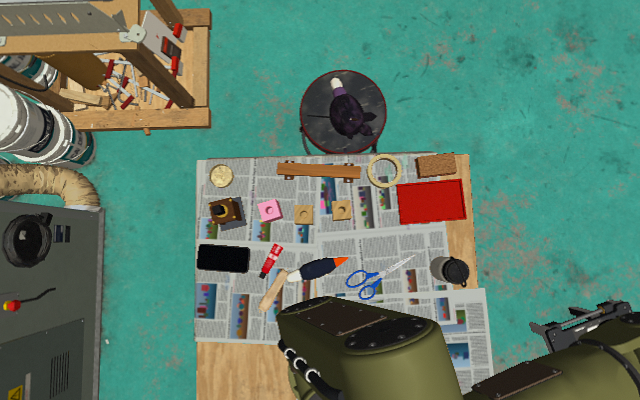

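```bash
cat > look.py <<'E'
from h import *
import sys
def hsvd(im): return cv2.cvtColor(im,cv2.COLOR_RGB2HSV)
def near(bl,c,P):
    u=proj([P],c)[0]; return min(bl,key=lambda b:np.hypot(*(b[1]-u)))
def block(im,c,P,z0=0):
    b=near(blobs(im,(14,70,90),(26,255,255),60),c,(P[0],P[1],z0+40))
    return fit(b[0],c,P,(52,52,z0,z0+80))
def grip(im,c,P,z0=106):
    u=proj([(P[0],P[1],z0+22)],c)[0]
    hv=hsvd(im);m=((hv[...,2]<65)&(hv[...,1]<110)).astype(np.uint8)
    yy,xx=np.mgrid[:400,:640];m[np.hypot(xx-u[0],yy-u[1])>20]=0
    n,L,st,ce=cv2.connectedComponentsWithStats(m)
    i=1+np.argmax([st[k][4] for k in range(1,n)])
    return fit(L==i,c,P,(22,22,z0,z0+45)),int(st[i][4])
E
python3 - <<'E'
from look import *
for c in("top","scene"):
    im=cv2.imread(f"pics/{c}0.png")[:,:,::-1].copy()
    for P in((446,66,0),(455,-43,0)): print(c,'block',np.round(block(im,c,P),2) if 0 else [np.round(q,2).tolist() for q in block(im,c,P)])
    g,n=grip(im,c,(450,290,0));print(c,'grip',np.round(g[0],2),g[1],n)
    b=near(blobs(im,(0,180,60),(4,255,255),100),c,(472,-299,9));f=fit(b[0],c,(472,-299,0),(122,196,0,18));print(c,'tray',np.round(f[0],2),f[1])
    b=near(blobs(im,(9,130,60),(17,255,255),150),c,(571,18,20));f=fit(b[0],c,(571,18,0),(36,250,16,30));print(c,'rail',np.round(f[0],2),f[1],b[1],b[2])
E
```

```text
top block [[445.89, 65.0, -0.0], 0.11]
top block [[454.42, -42.07, 0.04], 0.13]
top grip [ 4.5838e+02  2.8814e+02 -3.3000e-01] 0.5266713914481455 83
top tray [ 4.7649e+02 -3.1312e+02  6.0000e-02] 0.05581738719584219
top rail [ 5.7903e+02  1.8550e+01 -8.0000e-02] 0.18653374393235556 [318.76308784 170.25022183] 1127
scene block [[448.37, 61.17, -0.02], 0.7]
scene block [[459.91, -46.78, -0.02], 0.74]
scene grip [473.76 276.54  -0.62] 0.3366060093101989 278
scene tray [ 4.8553e+02 -3.1754e+02  2.0000e-01] 0.2320883012186623
scene rail [ 5.7639e+02  1.9100e+01 -1.0000e-01] 0.20543023034456498 [272.1868932  215.22087379] 824
```

```bash
cat > ov.py <<'E'
from h import *
def overlay(im,c,boxes,centre,r,S,col=(0,255,0)):
    u=proj([centre],c)[0].astype(int);x0,y0=u-r
    a=cv2.resize(im[y0:y0+2*r,x0:x0+2*r],None,fx=S,fy=S,interpolation=cv2.INTER_CUBIC)
    for P in boxes:
        q=((proj(P,c)+.5-[x0,y0])*S-.5)
        for f in([0,1,3,2],[4,5,7,6]): cv2.polylines(a,[np.int32(q[f])],True,col if f[0]else(255,255,0),1)
    return a
E
python3 - <<'E'
from ov import *
o=[]
for c in("top","scene"):
    im=cv2.imread(f"pics/{c}0.png")[:,:,::-1].copy()
    g=(453,284)
    o.append(overlay(im,c,[box(*g,-.1,22,22,106,151),box(*g,-.1,64,64,85,100),box(*g,-.1,80,90,0,1)],(*g,80),28,7))
    o.append(overlay(im,c,[box(446,65,0,52,52,0,80),box(454.4,-42,.04,52,52,0,80)],(450,10,40),40,5) if c=="top" else overlay(im,c,[box(446,65,0,52,52,0,80),box(454.4,-42,.04,52,52,0,80)],(450,10,40),40,5))
o=[cv2.resize(x,(396,300)) if 0 else cv2.resize(x,(300,300)) for x in o]
cv2.imwrite("pics/ov1.png",np.vstack([np.hstack(o[:2]),np.hstack(o[2:])])[:,:,::-1])
E
```

```text
(no output)
```

View pics/ov1.png

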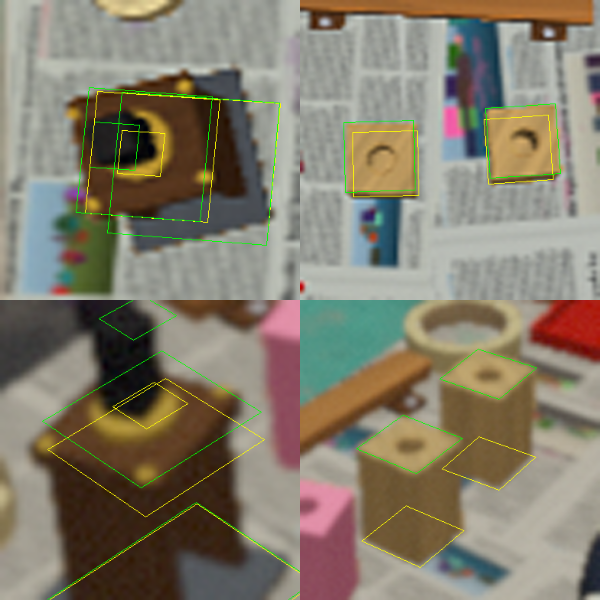

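```bash
cat >> look.py <<'E'
def gfit(ims,P,z0=106,zs=False,V=60,fb=None):
    ms={}
    for c,im in ims.items():
        u=proj([(P[0],P[1],z0+22)],c)[0];hv=hsvd(im)
        m=((hv[...,2]<V)&((hv[...,1]<120)|(hv[...,2]<30))).astype(np.uint8)
        yy,xx=np.mgrid[:400,:640];r=np.hypot(xx-u[0],yy-u[1]);m[r>22]=0
        n,L,st,ce=cv2.connectedComponentsWithStats(m,connectivity=4)
        i=1+np.argmax([st[k][4] for k in range(1,n)]);ms[c]=L==i
    def f(p):
        e=0
        for c,m in ms.items():
            z=z0+(p[3] if zs else 0)
            e+=np.abs(sil(box(p[0],p[1],p[2],22,22,z,z+45),c)-m).sum()/m.sum()
        return e
    best=None
    for a in(0,.4,-.4):
        s=np.array([P[0],P[1],P[2]+a]+([0]if zs else []));I=np.diag([8,8,.2]+([6] if zs else []))
        r=minimize(f,s,method='Nelder-Mead',options=dict(initial_simplex=np.vstack([s,s+I]),xatol=.1,fatol=1e-4))
        if best is None or r.fun<best.fun:best=r
    return best.x,best.fun,{c:int(m.sum()) for c,m in ms.items()}
E
python3 - <<'E'
from look import *; from ov import overlay
ims={c:cv2.imread(f"pics/{c}0.png")[:,:,::-1].copy() for c in("top","scene")}
P=(456,288,.26)
u=proj([(453,284,80)],"top")[0].astype(int)-28
q=np.array([(75,115),(185,87),(205,177),(92,205)])*56/300+u-.5
w=ray(q,"top",100);print(np.round(w,1).tolist(),w.mean(0))
r=gfit(ims,P);print(r)
for V in(45,75):print(gfit(ims,P,V=V))
g=r[0];o=[]
for c in ims:o.append(cv2.resize(overlay(ims[c],c,[box(*g,22,22,106,151),box(*w.mean(0),.26,64,64,85,100)],(455,286,90),28,7),(400,400)))
cv2.imwrite("pics/ov2.png",np.hstack(o)[:,:,::-1])
E
```

```text
[[474.4, 320.0], [487.3, 263.3], [440.7, 253.1], [428.0, 311.0]] [457.59605947 286.86374505]Traceback (most recent call last):
  File "<stdin>", line 7, in <module>
  File "look.py", line 33, in gfit
    r=minimize(f,s,method='Nelder-Mead',options=dict(initial_simplex=np.vstack([s,s+I]),xatol=.1,fatol=1e-4))
    res = _minimize_neldermead(fun, x0, args, callback, bounds=bounds,
                               **options)
    fxcc = func(xcc)
    fx = function(np.copy(x), *(wrapper_args + args))
  File "look.py", line 28, in f
    e+=np.abs(sil(box(p[0],p[1],p[2],22,22,z,z+45),c)-m).sum()/m.sum()
              ~~~^^^^^^^^^^^^^^^^^^^^^^^^^^^^^^^^^^^^
  File "h.py", line 18, in sil
    h=cv2.convexHull(np.float32(proj(P,c)))
                                ~~~~^^^^^
  File "h.py", line 6, in proj
    k=calibration(c);T=np.linalg.inv(k['cam_to_world']);R=T[:3,:3]
ValueError: time passes only in moves, steps and waits
```

```bash
python3 - <<'E'
s=open('h.py').read()
s=s.replace("def proj","""import pickle,os
if not os.path.exists('cal.pkl'):
    pickle.dump({c:{k:np.array(v) for k,v in calibration(c).items()} for c in('top','scene')},open('cal.pkl','wb'))
CAL=pickle.load(open('cal.pkl','rb'))
calibration=CAL.__getitem__
def proj""",1)
open('h.py','w').write(s)
E
python3 - <<'E'
from look import *; from ov import overlay
print(read_state()['clock'])
ims={c:cv2.imread(f"pics/{c}0.png")[:,:,::-1].copy() for c in("top","scene")}
P=(456,288,.26)
r=gfit(ims,P);print(r)
for V in(45,75):print(gfit(ims,P,V=V))
g=r[0];o=[]
for c in ims:o.append(cv2.resize(overlay(ims[c],c,[box(*g,22,22,106,151),box(457.6,286.9,.26,64,64,85,100)],(455,286,90),28,7),(400,400)))
cv2.imwrite("pics/ov2.png",np.hstack(o)[:,:,::-1])
E
```

```text
0.8
(array([459.04398106, 288.19112684,   0.87187201]), np.float64(0.9155893420945325), {'top': 99, 'scene': 340})
(array([459.23411427, 287.88684522,   0.87108331]), np.float64(0.9344247727207096), {'top': 97, 'scene': 308})
(array([458.62982685, 288.32758766,   0.93749584]), np.float64(0.9969041446917553), {'top': 99, 'scene': 452})
```

View pics/ov2.png

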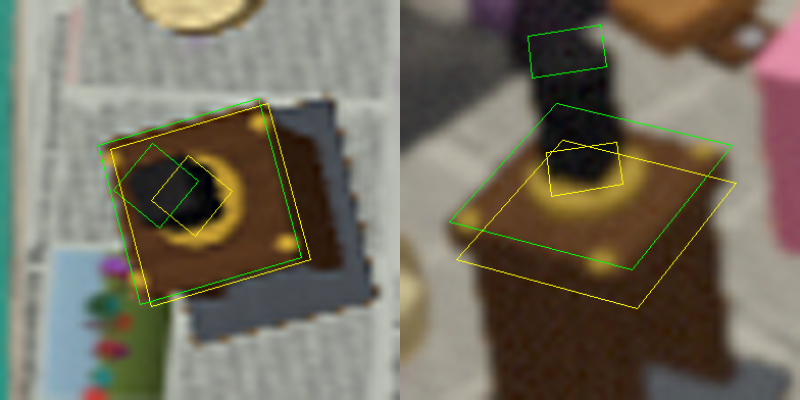

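Run:
```python
from look import *
ims={c:cv2.imread(f"pics/{c}0.png")[:,:,::-1].copy() for c in("top","scene")}
print(ims['top'].max(2)[203:221,210:232])
for c in ims:
    hv=hsvd(ims[c]);u=proj([(459,288,128)],c)[0];yy,xx=np.mgrid[:400,:640]
    m=(hv[...,2]<60)&((hv[...,1]<120)|(hv[...,2]<30))&(np.hypot(xx-u[0],yy-u[1])<(12 if c=='top' else 15))
    for a in np.arange(-.4,1.3,.15):
        r=min((np.abs(sil(box(459+dx,288+dy,a,22,22,106,151),c)-m).sum()/m.sum(),dx,dy) for dx in(-4,-2,0,2,4) for dy in(-4,-2,0,2,4));print(c,round(a,2),np.round(r,2))
```

```text
[[ 78  77  80  80  80  80  80  81  80  83  85  85  86  85  84  84  82  82
   79  80  79  74]
 [126  79  80  81  82  85  86  88  73  60  96 114 116  99  86  80  77  78
   78  76  76  78]
 [152  96  83  87  90  67  48  38  30  22  38 121 179 176 150 108  76  73
   75  77  81  83]
 [106  87  63  45  37  30  35  33  33  25  13  10  14 112 177 164 109  79
   81  83  84  85]
 [ 82  76  47  34  32  32  33  34  35  28  19  13  12  32 157 191 164 108
   80  81  81  81]
 [ 78  63  36  31  31  35  32  34  35  33  20  11  12  10 154 190 190 133
   77  77  78  80]
 [ 92  69  43  31  31  32  34  34  34  37  25  14   9  11  73 164 192 149
   93  81  80  81]
 [106  81  56  29  31  33  32  36  34  38  31  18  15  12  77 167 193 150
   93  78  80  81]
 [118  80  65  40  31  34  34  35  33  38  33  23  10  10  12 154 190 148
   92  80  81  83]
 [114  76  68  45  31  33  35  34  32  23  18  12  10  11  10 114 174 147
   94  82  83  85]
 [111  77  80  56  29  30  27  17   8   7   9   5  14  29  55 156 193 136
   81  84  82  82]
 [128  89  80  64  43  26  28  27  17  18  33  45  91 134 177 188 151  99
   
[... 561 characters left out ...]
 79  79  72]]
top -0.4 [0.36 0.   0.  ]
top -0.25 [ 0.36 -2.    0.  ]
top -0.1 [0.34 0.   0.  ]
top 0.05 [0.34 0.   0.  ]
top 0.2 [ 0.35 -2.    0.  ]
top 0.35 [ 0.36 -2.   -2.  ]
top 0.5 [ 0.37 -2.    0.  ]
top 0.65 [0.37 0.   0.  ]
top 0.8 [0.36 0.   0.  ]
top 0.95 [0.36 0.   0.  ]
top 1.1 [0.36 0.   0.  ]
top 1.25 [0.37 0.   0.  ]
scene -0.4 [ 0.36  4.   -2.  ]
scene -0.25 [ 0.41  4.   -2.  ]
scene -0.1 [ 0.45  4.   -2.  ]
scene 0.05 [ 0.47  4.   -4.  ]
scene 0.2 [ 0.47  4.   -4.  ]
scene 0.35 [ 0.46  4.   -4.  ]
scene 0.5 [ 0.43  4.   -4.  ]
scene 0.65 [ 0.38  4.   -4.  ]
scene 0.8 [ 0.32  4.   -4.  ]
scene 0.95 [ 0.3  4.  -2. ]
scene 1.1 [ 0.34  4.   -2.  ]
scene 1.25 [ 0.39  4.   -2.  ]
```

```bash
cat > go.py <<'E'
import sys
from h import *
import cell
def plan(x=None,y=None,z=None,yaw=None):
    s=read_state();p=s['eef_pos'];R=Ro.from_euler('xyz',s['eef_rot']);Y=s['eef_rot'][2]
    t=np.array([p[i] if v is None else v for i,v in enumerate((x,y,z))])
    yaw=Y if yaw is None else yaw
    d=R.inv().apply(t-p)/50
    dy=(yaw-Y+np.pi)%(2*np.pi)-np.pi
    print('t',round(s['clock'],1),'pos',np.round(p,1),'rpy',np.round(s['eef_rot'],3),'gap',round(s['finger_gap'],1),'ff',round(s['finger_force'],1),'F',np.round(s['wrist_force'],1))
    print(' shift units now-axes',np.round(d,3),'norm',round(np.linalg.norm(d),2),'twist',round(-dy/np.pi,4))
    d2=Ro.from_euler('xyz',[np.pi,0,yaw]).inv().apply(t-p)/50
    print(' shift in axes after twist',np.round(d2,3))
a=[None if v=='-' else float(v) for v in sys.argv[1:]]
plan(*a)
E
python3 -c "
import cell;print([n for n in dir(cell) if not n.startswith('__')],getattr(cell,'grasp_offset',None))"
python3 -m jog '[[94,[0,0,0],-0.0475],[94,[0,0,0],-0.0475],[94,[0,0,0],-0.0475],[94,[0,0,0],-0.0475],[94,[0,0,0],-0.0475],[94,[0,0,0],-0.0475],[94,[0,0,0],-0.0475],[94,[0,0,0],-0.0475],[94,[0,0,0],-0.0475],[94,[0,0,0],-0.0475],[94,[0,0,0],-0.012]]'
python3 go.py 460 288 205 1.85; python3 go.py 420 -280 205 1.85
```

```text
['Unreachable', 'calibration', 'camera', 'grasp_offset', 'read_state', 'regions_of', 'sign_off'] 18.8
clock: 1.9
eef_pos: [172.9, -522.1, 205.4]
eef_rot: [-3.142, -0.0, 1.855]
wrist_force: [-0.3, 0.4, -0.8]
finger_gap: 94.0
finger_force: 0.0
t 1.9 pos [ 172.9 -522.1  205.4] rpy [-3.142 -0.     1.855] gap 94.0 ff 0.0 F [-0.3  0.4 -0.8]
 shift units now-axes [1.3938e+01 1.0060e+01 9.0000e-03] norm 17.19 twist 0.0017
 shift in axes after twist [1.3992e+01 9.9850e+00 9.0000e-03]
t 1.9 pos [ 172.9 -522.1  205.4] rpy [-3.142 -0.     1.855] gap 94.0 ff 0.0 F [-0.3  0.4 -0.8]
 shift units now-axes [3.26  6.103 0.009] norm 6.92 twist 0.0017
 shift in axes after twist [3.292 6.085 0.009]
```

```bash
python3 -m jog '[[94,[0.326,0.61,0],0],[94,[0.326,0.61,0],0],[94,[0.326,0.61,0],0],[94,[0.326,0.61,0],0],[94,[0.326,0.61,0],0],[94,[0.326,0.61,0],0],[94,[0.326,0.61,0],0],[94,[0.326,0.61,0],0],[94,[0.326,0.61,0],0],[94,[0.326,0.61,0],0]]' | sed -n 2,3p
python3 -m jog '[[94,[0.534,0.198,0],0],[94,[0.534,0.198,0],0],[94,[0.534,0.198,0],0],[94,[0.534,0.198,0],0],[94,[0.534,0.198,0],0],[94,[0.534,0.198,0],0],[94,[0.534,0.198,0],0],[94,[0.534,0.198,0],0],[94,[0.534,0.198,0],0],[94,[0.534,0.198,0],0],[94,[0.534,0.198,0],0],[94,[0.534,0.198,0],0],[94,[0.534,0.198,0],0],[94,[0.534,0.198,0],0],[94,[0.534,0.198,0],0],[94,[0.534,0.198,0],0],[94,[0.534,0.198,0],0],[94,[0.534,0.198,0],0]]' | sed -n 2,3p
python3 go.py 458.5 287.5 205 1.85
python3 - <<'E'
from look import *
im=camera("scene");cv2.imwrite("pics/s1.png",im[:,:,::-1])
t=camera("top");cv2.imwrite("pics/t1.png",t[:,:,::-1])
from ov import overlay
cv2.imwrite("pics/ov3.png",np.hstack([overlay(im,"scene",[box(458,287,.26,64,64,85,100),box(446,65,0,52,52,0,80)],(460,240,90),48,5)[:400,:400],overlay(t,"top",[box(458,287,.26,64,64,85,100)],(450,240,90),40,5)])[:,:,::-1])
E
```

```text
eef_pos: [422.1, -280.3, 205.6]
eef_rot: [3.141, 0.0, 1.85]
eef_pos: [460.2, 230.9, 205.5]
eef_rot: [3.141, -0.0, 1.85]
t 4.7 pos [460.2 230.9 205.5] rpy [ 3.141 -0.     1.85 ] gap 94.3 ff 0.0 F [-0.  -1.  -0.8]
 shift units now-axes [1.097 0.28  0.011] norm 1.13 twist -0.0
 shift in axes after twist [1.097 0.28  0.011]
```

```bash
python3 - <<'E'
import cv2
E
ls pics
```

```text
ov1.png
ov2.png
ov3.png
s1.png
scene0.png
t1.png
top0.png
top0c.png
```

View pics/ov3.png

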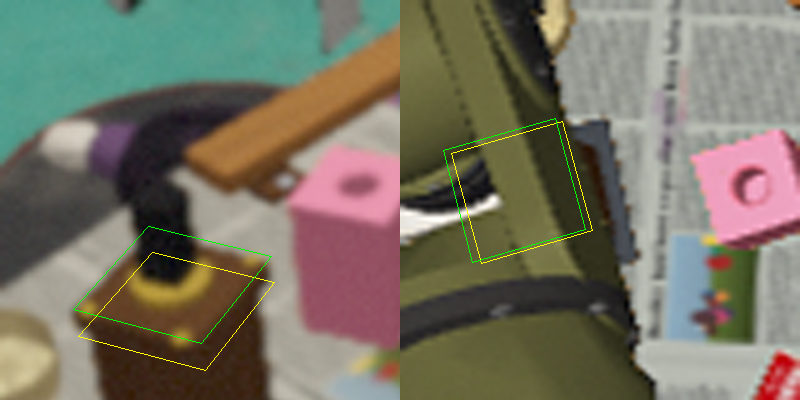

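```bash
python3 -m jog '[[94,[0.3,0.07,0],0],[94,[0.3,0.07,0],0],[94,[0.3,0.07,0],0],[94,[0.197,0.07,0],0],[94,[0,0,0],0],[94,[0,0,0.25],0],[94,[0,0,0.25],0],[94,[0,0,0.25],0],[94,[0,0,0.25],0],[94,[0,0,0.25],0],[94,[0,0,0.25],0],[94,[0,0,0.2],0],[94,[0,0,0.15],0],[94,[0,0,0],0],[94,[0,0,0],0]]' 
python3 go.py 458.5 287.5 111 1.85
python3 -m jog '[[60,[0,0,0],0],[40,[0,0,0],0],[30,[0,0,0],0],[30,[0,0,0],0],[20,[0,0,0],0],[10,[0,0,0],0],[10,[0,0,0],0],[10,[0,0,0],0],[10,[0,0,0],0]]' 15
```

```text
clock: 6.3
eef_pos: [458.7, 286.4, 113.2]
eef_rot: [3.141, -0.0, 1.85]
wrist_force: [-0.1, -0.2, 0.5]
finger_gap: 94.2
finger_force: 0.0
t 6.3 pos [458.7 286.4 113.2] rpy [ 3.141 -0.     1.85 ] gap 94.2 ff 0.0 F [-0.1 -0.2  0.5]
 shift units now-axes [0.023 0.002 0.044] norm 0.05 twist -0.0001
 shift in axes after twist [0.023 0.002 0.044]
clock: 7.2
eef_pos: [458.6, 286.2, 113.0]
eef_rot: [-3.142, 0.0, 1.85]
wrist_force: [0.1, 0.2, 0.2]
finger_gap: 25.4
finger_force: 0.0
```

```bash
python3 -m jog '[[10,[0,0,0],0],[10,[0,0,0],0],[10,[0,0,0],0],[10,[0,0,0],0],[10,[0,0,0],0],[10,[0,0,0],0],[10,[0,0,0],0]]' 20
python3 -c "
from h import *
im=camera('scene');cv2.imwrite('pics/s2.png',im[:,:,::-1])
u=proj([(458,287,110)],'scene')[0].astype(int);print(u)
cv2.imwrite('pics/s2c.png',cv2.resize(im[u[1]-40:u[1]+40,u[0]-40:u[0]+40],(480,480),interpolation=cv2.INTER_CUBIC)[:,:,::-1])"
```

```text
clock: 7.9
eef_pos: [458.5, 286.2, 112.9]
eef_rot: [-3.141, -0.0, 1.85]
wrist_force: [-0.7, -0.1, 0.2]
finger_gap: 22.3
finger_force: 19.9
[235 250]
```

View pics/s2c.png

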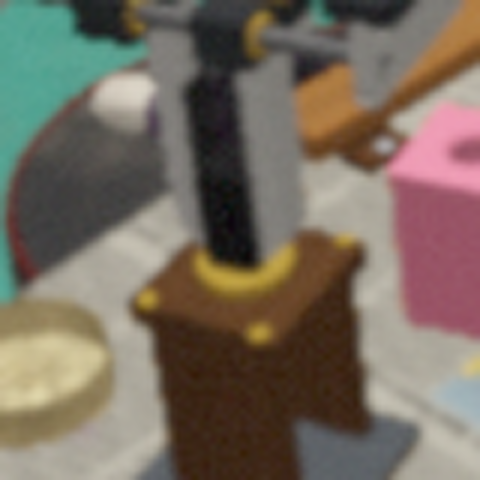

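```bash
python3 -m jog '[[10,[0,0,0],0],[10,[0,0,-0.1],0],[10,[0,0,-0.2],0],[10,[0,0,-0.25],0],[10,[0,0,-0.25],0],[10,[0,0,-0.25],0],[10,[0,0,-0.25],0],[10,[0,0,-0.25],0],[10,[0,0,-0.25],0],[10,[0,0,-0.25],0],[10,[0,0,-0.2],0],[10,[0,0,-0.1],0],[10,[0,0,0],0],[10,[0,0,0],0]]' 35
python3 go.py 446 65 230 1.85
python3 -c "
from look import *
im=camera('scene');cv2.imwrite('pics/s3.png',im[:,:,::-1])
t=camera('top');cv2.imwrite('pics/t3.png',t[:,:,::-1])
u=proj([(458,287,150)],'scene')[0].astype(int);print(u)
a=im[u[1]-40:u[1]+40,u[0]-40:u[0]+40];S=6
a=cv2.resize(a,(480,480),interpolation=cv2.INTER_CUBIC)
p=read_state()['eef_pos'];zt=p[2]-97.9
for dz in (0,50,60,85):
  q=(proj([(p[0],p[1],zt+dz)],'scene')[0]-(u-40)+.5)*S
  cv2.circle(a,tuple(int(v) for v in q),3,(0,255,0),-1)
cv2.imwrite('pics/s3c.png',a[:,:,::-1])"
```

```text
clock: 9.35
eef_pos: [458.4, 286.1, 230.0]
eef_rot: [-3.141, 0.0, 1.85]
wrist_force: [0.7, 0.7, -2.0]
finger_gap: 21.7
finger_force: 34.8
t 9.3 pos [458.4 286.1 230. ] rpy [-3.141  0.     1.85 ] gap 21.7 ff 34.8 F [ 0.7  0.7 -2. ]
 shift units now-axes [-4.184e+00 -1.457e+00  2.000e-03] norm 4.43 twist -0.0001
 shift in axes after twist [-4.183 -1.458  0.   ]
[233 235]
```

View pics/s3c.png

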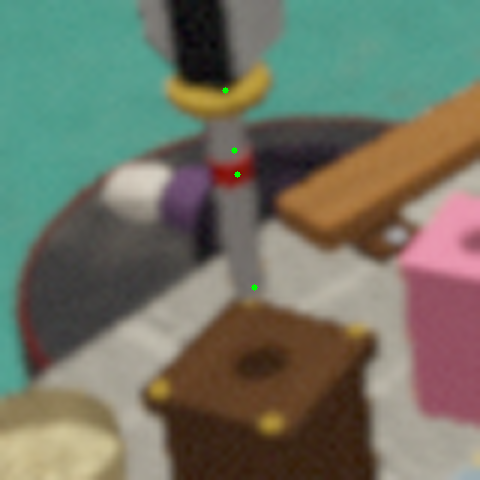

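```bash
python3 -c "
from look import *
im=cv2.imread('pics/s3.png')[:,:,::-1].copy()
u=np.array([233,235])
for n,q in dict(hole=(262,362),c1=(159,390),c2=(272,423),c3=(358,331)).items():
  z=100; px=np.array(q)/6-.5+u-40
  print(n,px,ray([px],'scene',z))
print(proj([(457.6,286.9,100)],'scene'),[proj([(p[0],p[1],p[2]-97.9+dz)],'scene')[0] for p in [(458.4,286.1,230.)] for dz in(0,55)])
# steel tip measured on tool plane
for q,z in(((248,297),132),((232,172),187)):
  px=np.array(q)/6-.5+u-40;print(ray([px],'scene',z))
for P in((446,65,0),(454.4,-42,.04)):
  b=ray([proj([(P[0],P[1],80)],'scene')[0]],'scene',80);
t=cv2.imread('pics/t3.png')[:,:,::-1].copy()
for P in((446,65,0),(454.4,-42,.04)): print([np.round(q,2).tolist() for q in block(t,'top',P)])
"
```

```text
hole [236.16666667 254.83333333] [[456.80656332 288.87417508]]
c1 [219.  259.5] [[476.05814813 322.49205721]]
c2 [237.83333333 265.        ] [[429.00951714 311.56771818]]
c3 [252.16666667 249.66666667] [[440.45556272 254.66292671]]
[[236.54629499 254.24589958]] [array([234.84194378, 242.37406378]), array([231.80277269, 221.50032432])]
[[456.10506941 291.44920198]]
[[455.10247182 291.18388052]]
[[445.19, 64.79, -0.02], 0.11]
[[454.33, -42.02, 0.05], 0.13]
```

```bash
python3 -m jog '[[10,[-0.418,-0.146,0],0],[10,[-0.418,-0.146,0],0],[10,[-0.418,-0.146,0],0],[10,[-0.418,-0.146,0],0],[10,[-0.418,-0.146,0],0],[10,[-0.418,-0.146,0],0],[10,[-0.418,-0.146,0],0],[10,[-0.418,-0.146,0],0],[10,[-0.418,-0.146,0],0],[10,[-0.418,-0.146,0],0.043],[10,[0,0,0],0.043],[10,[0,0,0],0.043],[10,[0,0,0],0.043],[10,[0,0,0],0.043],[10,[0,0,0],0.043],[10,[0,0,0],0.043],[10,[0,0,0],0.043],[10,[0,0,0],0.046],[10,[0,0,0],0]]' >/dev/null
python3 -m jog '[[10,[0,0,0.5],0],[10,[0,0,0.3],0],[10,[0,0,0],0],[10,[0,0,0],0]]' |grep F
python3 go.py 445.6 65 190 .62
python3 -c "
from look import *
im=camera('scene');cv2.imwrite('pics/s4.png',im[:,:,::-1])
u=proj([(446,65,110)],'scene')[0].astype(int);print(u)
a=im[u[1]-35:u[1]+35,u[0]-35:u[0]+35];S=8
a=cv2.resize(a,(560,560),interpolation=cv2.INTER_CUBIC)
p=read_state()['eef_pos'];zt=p[2]-97.9
for dz in (0,50,60,85):
  q=(proj([(p[0],p[1],zt+dz)],'scene')[0]-(u-35)+.5)*S;print(q)
  cv2.circle(a,tuple(int(v) for v in q),3,(0,255,0),-1)
q=(proj([(446,65,80)],'scene')[0]-(u-35)+.5)*S;print(q)
cv2.circle(a,tuple(int(v) for v in q),3,(255,0,255),-1)
cv2.imwrite('pics/s4c.png',a[:,:,::-1])"
```

```text
t 11.8 pos [446.   65.2 190.9] rpy [-3.142  0.     0.627] gap 21.9 ff 34.8 F [-0.4 -0.  -0.6]
 shift units now-axes [-0.01  -0.001  0.017] norm 0.02 twist 0.0022
 shift in axes after twist [-0.01  -0.001  0.017]
[301 208]
[288.34709351 328.18604405]
[283.48555079 194.70137252]
[282.49034616 167.19756099]
[279.96847446  97.22583026]
[290.73493007 362.5803044 ]
```

View pics/s4c.png

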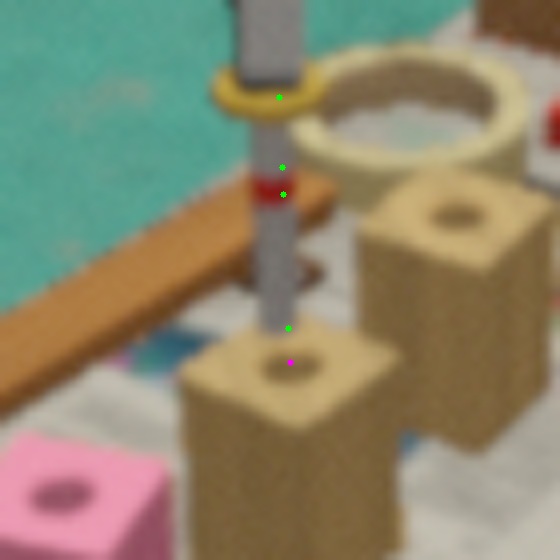

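```bash
python3 -m jog '[[10,[-0.04,0,0],0],[10,[-0.036,0,0],0],[10,[0,0,0],0],[10,[0,0,0.1],0],[10,[0,0,0.1],0],[10,[0,0,0.1],0],[10,[0,0,0],0]]' | sed -n '2p;4,7p'
python3 -m jog '[[10,[0,0,0.04],0],[10,[0,0,0.04],0],[10,[0,0,0],0]]'  | sed -n '2p;4,7p'
```

```text
eef_pos: [442.5, 63.0, 174.5]
wrist_force: [-0.3, -0.1, -0.3]
finger_gap: 21.6
finger_force: 34.8
eef_pos: [442.8, 63.0, 171.2]
wrist_force: [0.6, 0.5, -0.8]
finger_gap: 21.9
finger_force: 34.8
```

```bash
python3 -m jog '[[10,[0,0,0.1],0],[10,[0,0,0.1],0],[10,[0,0,0.1],0],[10,[0,0,0.1],0],[10,[0,0,0],0]]' | sed -n '2p;4,7p'
python3 -m jog '[[10,[0,0,0.1],0],[10,[0,0,0.1],0],[10,[0,0,0.08],0],[10,[0,0,0],0],[10,[0,0,0],0]]'  | sed -n '2p;4,7p'
python3 -m jog '[[10,[0,0,0.04],0],[10,[0,0,0.04],0],[10,[0,0,0.02],0],[10,[0,0,0],0],[10,[0,0,0],0]]'  | sed -n '2p;4,7p'
```

```text
eef_pos: [442.5, 63.0, 150.7]
wrist_force: [0.0, -0.8, -1.6]
finger_gap: 22.1
finger_force: 34.8
eef_pos: [442.9, 63.0, 137.4]
wrist_force: [0.2, -0.4, -1.3]
finger_gap: 22.0
finger_force: 34.8
eef_pos: [443.0, 63.1, 132.9]
wrist_force: [-1.5, -0.7, 5.4]
finger_gap: 21.8
finger_force: 34.8
```

```bash
python3 -m jog '[[10,[0,0,0.01],0],[10,[0,0,0],0],[10,[0,0,0],0],[10,[0,0,0],0]]'  | sed -n '2p;4,7p'
python3 -c "
from look import *
im=camera('scene');cv2.imwrite('pics/s5.png',im[:,:,::-1])
u=proj([(446,65,110)],'scene')[0].astype(int)
a=cv2.resize(im[u[1]-35:u[1]+35,u[0]-35:u[0]+35],(480,480),interpolation=cv2.INTER_CUBIC)
cv2.imwrite('pics/s5c.png',a[:,:,::-1])"
```

```text
eef_pos: [443.1, 63.1, 132.8]
wrist_force: [-3.1, 0.4, 11.7]
finger_gap: 21.6
finger_force: 34.9
```

View pics/s5c.png

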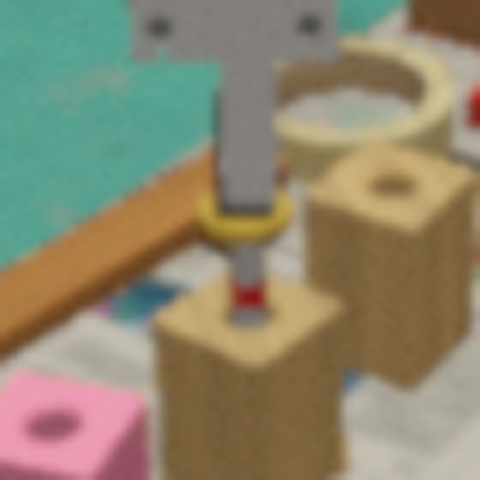

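```bash
python3 -m jog '[[10,[0,0,-0.05],0],[10,[0,0,-0.15],0],[10,[0,0,-0.2],0],[10,[0,0,-0.25],0],[10,[0,0,-0.25],0],[10,[0,0,-0.25],0],[10,[0,0,-0.25],0],[10,[0,0,-0.25],0],[10,[0,0,-0.2],-0.043],[10,[0,0,-0.1],-0.043],[10,[0,0,0],-0.043],[10,[0,0,0],-0.043],[10,[0,0,0],-0.043],[10,[0,0,0],-0.043],[10,[0,0,0],-0.043],[10,[0,0,0],-0.043],[10,[0,0,0],-0.045],[10,[0,0,0],0]]' | sed -n '2p;4,7p'
python3 go.py 458.6 285.5 230 1.85
cat > stand.py <<'E'
from look import *
import sys
# track stand: match template of first scene/top picture
def shift(c,im,P=(457,287,60),r=(26,22),s=14,ref=None):
    ref=cv2.imread(ref or f"pics/{c}0.png")[:,:,::-1]
    u=np.round(proj([P],c)[0]).astype(int)
    t=ref[u[1]-r[1]:u[1]+r[1],u[0]-r[0]:u[0]+r[0]];w=im[u[1]-r[1]-s:u[1]+r[1]+s,u[0]-r[0]-s:u[0]+r[0]+s]
    R=cv2.matchTemplate(w.copy(),t.copy(),cv2.TM_CCOEFF_NORMED);_,v,_,l=cv2.minMaxLoc(R);return l[0]-s,l[1]-s,round(v,2)
E
python3 -c "
from stand import *
im=camera('scene');cv2.imwrite('pics/s6.png',im[:,:,::-1])
print(shift('scene',im,P=(457,287,45),r=(22,16),ref='pics/s3.png'))
print('block2',shift('scene',im,P=(454,-42,40),r=(14,22)))"
```

```text
eef_pos: [442.9, 63.0, 229.9]
wrist_force: [-0.3, -0.1, -1.4]
finger_gap: 22.0
finger_force: 34.9
t 16.6 pos [442.9  63.  229.9] rpy [3.141 0.    1.849] gap 22.0 ff 34.9 F [-0.3 -0.1 -1.4]
 shift units now-axes [ 4.192e+00  1.525e+00 -1.000e-03] norm 4.46 twist -0.0003
 shift in axes after twist [ 4.191e+00  1.529e+00 -1.000e-03]
(0, 0, 1.0)
block2 (0, 0, 1.0)
```

```bash
python3 -m jog '[[10,[0.419,0.1525,0],0],[10,[0.419,0.1525,0],0],[10,[0.419,0.1525,0],0],[10,[0.419,0.1525,0],0],[10,[0.419,0.1525,0],0],[10,[0.419,0.1525,0],0],[10,[0.419,0.1525,0],0],[10,[0.419,0.1525,0],0],[10,[0.419,0.1525,0],0],[10,[0.419,0.1525,0],0],[10,[0,0,0],0],[10,[0,0,0.2],0],[10,[0,0,0.2],0],[10,[0,0,0.2],0],[10,[0,0,0.06],0],[10,[0,0,0.04],0],[10,[0,0,0.04],0],[10,[0,0,0],0]]' | sed -n '2p;4,7p'
python3 go.py 458.6 285.5 113 1.85
```

```text
eef_pos: [459.2, 285.3, 192.5]
wrist_force: [0.0, -0.4, -0.6]
finger_gap: 21.5
finger_force: 34.9
t 18.4 pos [459.2 285.3 192.5] rpy [ 3.141 -0.     1.846] gap 21.5 ff 34.9 F [ 0.  -0.4 -0.6]
 shift units now-axes [ 0.007 -0.011  1.589] norm 1.59 twist -0.0011
 shift in axes after twist [ 0.007 -0.01   1.589]
```

```bash
python3 -m jog '[[10,[0,0,0.1],0],[10,[0,0,0.2],0],[10,[0,0,0.25],0],[10,[0,0,0.25],0],[10,[0,0,0.25],0],[10,[0,0,0.25],0],[10,[0,0,0.15],0],[10,[0,0,0.07],0],[10,[0,0,0],0],[10,[0,0,0.04],0],[10,[0,0,0.02],0],[10,[0,0,0],0]]' | sed -n '2p;4,7p'
```

```text
eef_pos: [459.2, 285.4, 113.6]
wrist_force: [1.0, 0.7, -1.3]
finger_gap: 21.8
finger_force: 34.9
```

```bash
python3 -m jog '[[30,[0,0,0],0],[40,[0,0,0],0],[60,[0,0,0],0],[80,[0,0,0],0],[94,[0,0,0],0],[94,[0,0,0],0],[94,[0,0,0],0],[94,[0,0,0],0],[94,[0,0,0],0],[94,[0,0,-0.1],0],[94,[0,0,-0.3],0],[94,[0,0,-0.4],0],[94,[0,0,-0.5],0],[94,[0,0,-0.5],0],[94,[0,0,0],0.044],[94,[0,0,0],0.0436],[94,[0,0,0],0]]' | sed -n '2p;4,7p'
python3 go.py 445.6 65 203 1.571
python3 -c "
from stand import *
im=camera('scene');cv2.imwrite('pics/s7.png',im[:,:,::-1])
t=camera('top');cv2.imwrite('pics/t7.png',t[:,:,::-1])
print(shift('scene',im,P=(457,287,105),r=(22,22)))
print('block2',shift('scene',im,P=(454,-42,40),r=(14,22)))
print(block(t,'top',(446,65,0)),block(t,'top',(454,-42,0)))"
```

```text
eef_pos: [459.2, 285.3, 203.9]
wrist_force: [0.3, 0.1, -0.3]
finger_gap: 94.2
finger_force: 0.0
t 21.3 pos [459.2 285.3 203.9] rpy [ 3.141 -0.     1.569] gap 94.2 ff 0.0 F [ 0.3  0.1 -0.3]
 shift units now-axes [-4.407 -0.265  0.017] norm 4.42 twist -0.0006
 shift in axes after twist [-4.407 -0.273  0.018]
(0, 0, 1.0)
block2 (0, 0, 1.0)
(array([ 4.45187751e+02,  6.47911433e+01, -2.33398732e-02]), np.float64(0.11229449997269104)) (array([ 4.54453509e+02, -4.20521925e+01,  4.73182871e-02]), np.float64(0.12651988169569506))
```

```bash
python3 -m jog '[[94,[-0.44,-0.027,0],0],[94,[-0.44,-0.027,0],0],[94,[-0.44,-0.027,0],0],[94,[-0.44,-0.027,0],0],[94,[-0.44,-0.027,0],0],[94,[-0.44,-0.027,0],0],[94,[-0.44,-0.027,0],0],[94,[-0.44,-0.027,0],0],[94,[-0.44,-0.027,0],0],[94,[-0.44,-0.027,0],0],[94,[0,0,0],0],[94,[0,0,0.4],0],[94,[0,0,0.4],0],[94,[0,0,0.4],0],[94,[0,0,0.4],0],[94,[0,0,0.4],0],[94,[0,0,0.4],0],[94,[0,0,0.4],0],[94,[0,0,0.4],0],[94,[0,0,0.15],0]]' | sed -n '2p;4,7p'
python3 go.py 445.6 65 37 1.56
```

```text
eef_pos: [445.0, 65.9, 34.4]
wrist_force: [-0.1, 0.0, -0.4]
finger_gap: 94.0
finger_force: 0.0
t 23.4 pos [445.   65.9  34.4] rpy [-3.139  0.     1.574] gap 94.0 ff 0.0 F [-0.1  0.  -0.4]
 shift units now-axes [-0.018  0.011 -0.051] norm 0.06 twist 0.0045
 shift in axes after twist [-0.017  0.011 -0.051]
```

```bash
python3 -m jog '[[70,[0,0,0],0],[40,[0,0,0],0],[40,[0,0,0],0],[40,[0,0,0],0],[40,[0,0,0],0],[40,[0,0,0],0],[40,[0,0,0],0],[40,[0,0,0],0],[40,[0,0,0],0],[40,[0,0,0],0],[40,[0,0,0],0],[40,[0,0,0],0]]' 25| sed -n '2p;4,7p'
python3 -m jog '[[40,[0,0,-0.1],0],[40,[0,0,-0.2],0],[40,[0,0,-0.3],0],[40,[0,0,-0.4],0],[40,[0,0,-0.4],0],[40,[0,0,-0.4],0],[40,[0,0,-0.4],0],[40,[0,0,-0.2],0],[40,[0,0,0],0]]' 25| sed -n '2p;4,7p'
python3 go.py 474 -271 154 1.63
python3 - <<'E'
from look import *; from ov import overlay
t=cv2.imread('pics/t7.png')[:,:,::-1].copy();s=cv2.imread('pics/s7.png')[:,:,::-1].copy()
B=[box(476.5,-313.1,.06,122,196,0,18),box(476.5,-313.1,.06,110,184,6,18),box(474,-271,.06,52,52,6,86)]
a=overlay(t,"top",B,(476,-313,10),45,6)[:540,:400]
P=[box(578,18.5,-.08,36,250,20,30)]
b=overlay(t,"top",P,(578,18.5,30),50,6)[150:420,100:500]
c=overlay(s,"scene",P+B,(530,-130,20),60,5)[100:370,100:500]
cv2.imwrite("pics/ov4.png",np.hstack([cv2.resize(overlay(t,"top",B,(476,-313,10),45,6),(400,540)),np.vstack([b,c])])[:,:,::-1])
E
```

```text
eef_pos: [445.9, 65.3, 36.2]
wrist_force: [-1.1, 0.3, 6.2]
finger_gap: 52.3
finger_force: 24.9
eef_pos: [446.3, 65.4, 157.2]
wrist_force: [0.2, 0.3, -1.9]
finger_gap: 52.1
finger_force: 24.9
t 25.5 pos [446.3  65.4 157.2] rpy [ 3.139 -0.     1.571] gap 52.1 ff 24.9 F [ 0.2  0.3 -1.9]
 shift units now-axes [-6.728  0.55   0.064] norm 6.75 twist -0.0187
 shift in axes after twist [-6.749  0.156  0.064]
```

View pics/ov4.png

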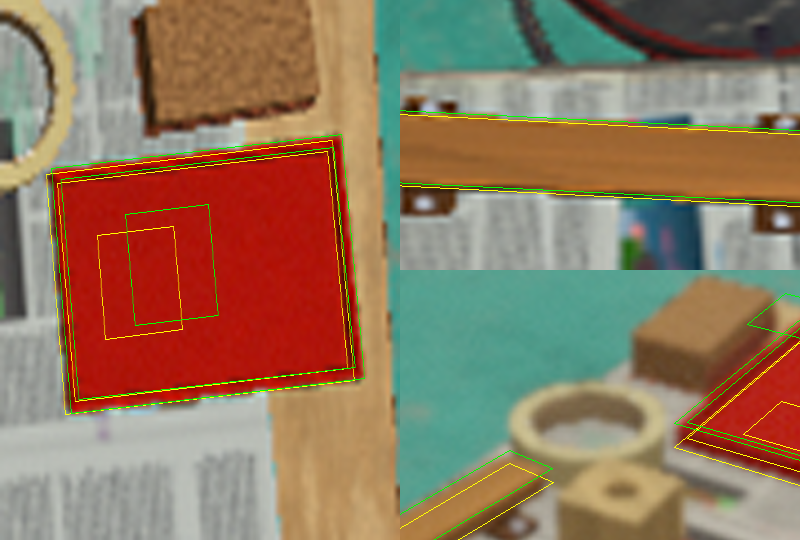

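```bash
python3 -m jog '[[40,[0,0,0],-0.0187],[40,[-0.3,0.01,0],0],[40,[-0.42,0.01,0],0],[40,[-0.42,0.01,0],0],[40,[-0.42,0.01,0],0],[40,[-0.42,0.01,0],0],[40,[-0.42,0.01,0],0],[40,[-0.42,0.01,0],0],[40,[-0.42,0.01,0],0],[40,[-0.42,0.01,0],0],[40,[-0.42,0.01,0],0],[40,[-0.42,0.01,0],0],[40,[-0.42,0.01,0],0],[40,[-0.42,0.01,0],0],[40,[-0.42,0.01,0],0],[40,[-0.42,0.01,0],0],[40,[-0.42,0.006,0],0],[40,[-0.15,0,0],0],[40,[0,0,0],0]]' | sed -n '2p;4,7p'
python3 go.py 474 -271 43 1.63
```

```text
eef_pos: [473.2, -271.3, 155.0]
wrist_force: [-0.9, 1.1, -2.1]
finger_gap: 52.6
finger_force: 24.9
t 27.4 pos [ 473.2 -271.3  155. ] rpy [-3.140e+00 -1.000e-03  1.629e+00] gap 52.6 ff 24.9 F [-0.9  1.1 -2.1]
 shift units now-axes [0.004 0.018 2.24 ] norm 2.24 twist -0.0003
 shift in axes after twist [0.006 0.016 2.24 ]
```

```bash
python3 -m jog '[[40,[0,0,0.2],0],[40,[0,0,0.3],0],[40,[0,0,0.35],0],[40,[0,0,0.35],0],[40,[0,0,0.35],0],[40,[0,0,0.3],0],[40,[0,0,0.2],0],[40,[0,0,0.04],0],[40,[0,0,0],0],[40,[0,0,0],0]]' | sed -n '2p;4,7p'
python3 -m jog '[[40,[0,0,0.04],0],[40,[0,0,0.04],0],[40,[0,0,0],0]]' | sed -n '2p;4,7p'
```

```text
eef_pos: [473.9, -271.1, 52.1]
wrist_force: [0.8, -0.2, -0.9]
finger_gap: 52.0
finger_force: 24.9
eef_pos: [473.5, -271.1, 47.3]
wrist_force: [0.8, 0.2, -2.1]
finger_gap: 51.5
finger_force: 24.9
```

```bash
python3 -m jog '[[40,[0,0,0.04],0],[40,[0,0,0.03],0],[40,[0,0,0],0]]' | sed -n '2p;4,7p'
python3 -m jog '[[40,[0,0,0.02],0],[40,[0,0,0.02],0],[40,[0,0,0],0]]' | sed -n '2p;4,7p'
```

```text
eef_pos: [473.5, -271.0, 43.7]
wrist_force: [-0.7, 0.0, -1.5]
finger_gap: 52.3
finger_force: 24.9
eef_pos: [473.7, -271.2, 42.3]
wrist_force: [-1.8, 1.2, 3.3]
finger_gap: 51.7
finger_force: 24.9
```

```bash
python3 -m jog '[[55,[0,0,0],0],[60,[0,0,0],0],[70,[0,0,0],0],[94,[0,0,0],0],[94,[0,0,0],0],[94,[0,0,0],0],[94,[0,0,0],0],[94,[0,0,-0.2],0],[94,[0,0,-0.4],0],[94,[0,0,-0.5],0],[94,[0,0,-0.6],0],[94,[0,0,-0.6],0],[94,[0,0,-0.6],0],[94,[0,0,-0.3],-0.035],[94,[0,0,0],-0.035],[94,[0,0,0],0]]' | sed -n '2p;4,7p'
python3 go.py 458.5 288.5 205 1.85
```

```text
eef_pos: [473.7, -271.1, 203.1]
wrist_force: [0.0, -0.3, -0.5]
finger_gap: 94.0
finger_force: 0.0
t 30.9 pos [ 473.7 -271.1  203.1] rpy [3.141e+00 1.000e-03 1.852e+00] gap 94.0 ff 0.0 F [ 0.  -0.3 -0.5]
 shift units now-axes [10.838  2.813 -0.048] norm 11.2 twist 0.0006
 shift in axes after twist [10.843  2.793 -0.039]
```

Go most of the way, then check that block 1, block 2 and the stand are where expected.

```bash
python3 -m jog '[[94,[0.4,0.1,0],0],[94,[0.6,0.155,0],0],[94,[0.6,0.155,0],0],[94,[0.6,0.155,0],0],[94,[0.6,0.155,0],0],[94,[0.6,0.155,0],0],[94,[0.6,0.155,0],0],[94,[0.6,0.155,0],0],[94,[0.6,0.155,0],0],[94,[0.6,0.155,0],0],[94,[0.6,0.155,0],0],[94,[0.6,0.155,0],0],[94,[0.6,0.155,0],0],[94,[0.6,0.155,0],0],[94,[0.6,0.155,0],0],[94,[0.6,0.155,0],0],[94,[0.6,0.155,0],0],[94,[0.4,0.1,0],0],[94,[0,0,0],0]]' | sed -n '2p;4,7p'
python3 go.py 458.5 288.5 205 1.85
python3 -c "
from stand import *
im=camera('scene');cv2.imwrite('pics/s8.png',im[:,:,::-1])
t=camera('top');cv2.imwrite('pics/t8.png',t[:,:,::-1])
print(shift('scene',im,P=(457,287,80),r=(22,18)))
print('block2',shift('scene',im,P=(454,-42,40),r=(14,22)))
print(block(t,'top',(474,-271,.06),6),block(t,'top',(454,-42,0)))"
```

```text
eef_pos: [458.5, 267.5, 201.7]
wrist_force: [1.0, -0.1, -0.4]
finger_gap: 94.1
finger_force: 0.0
t 32.8 pos [458.5 267.5 201.7] rpy [-3.141 -0.     1.849] gap 94.1 ff 0.0 F [ 1.  -0.1 -0.4]
 shift units now-axes [ 0.404  0.116 -0.067] norm 0.43 twist -0.0003
 shift in axes after twist [ 0.404  0.116 -0.067]
(0, 0, 1.0)
block2 (0, 0, 0.91)
(array([ 4.73679025e+02, -2.73078970e+02,  1.31454540e-01]), np.float64(0.4669803921568628)) (array([ 4.54453509e+02, -4.20521925e+01,  4.73182871e-02]), np.float64(0.12651988169569506))
```

```bash
python3 -m jog '[[94,[0.2,0.058,0],0],[94,[0.2,0.058,0],0],[94,[0,0,0],0],[94,[0,0,0.2],0],[94,[0,0,0.3],0],[94,[0,0,0.3],0],[94,[0,0,0.3],0],[94,[0,0,0.3],0],[94,[0,0,0.25],0],[94,[0,0,0.12],0],[94,[0,0,0],0],[94,[0,0,0],0]]' |sed -n 2p
python3 -m jog '[[60,[0,0,0],0],[30,[0,0,0],0],[10,[0,0,0],0],[10,[0,0,0],0],[10,[0,0,0],0],[10,[0,0,0],0],[10,[0,0,0],0],[10,[0,0,0],0],[10,[0,0,0],0],[10,[0,0,0],0],[10,[0,0,0],0],[10,[0,0,0],0],[10,[0,0,0],0],[10,[0,0,0],0],[10,[0,0,0],0],[10,[0,0,0],0]]' 35 | sed -n '2p;4,7p'
python3 go.py
```

```text
eef_pos: [459.4, 286.6, 113.9]
eef_pos: [459.1, 286.5, 113.4]
wrist_force: [-0.4, -0.2, -1.0]
finger_gap: 21.6
finger_force: 35.0
t 35.7 pos [459.1 286.5 113.4] rpy [-3.142  0.     1.85 ] gap 21.6 ff 35.0 F [-0.4 -0.2 -1. ]
 shift units now-axes [0. 0. 0.] norm 0.0 twist -0.0
 shift in axes after twist [0. 0. 0.]
```

```bash
python3 -m jog '[[10,[0,0,0],0],[10,[0,0,-0.1],0],[10,[0,0,-0.2],0],[10,[0,0,-0.25],0],[10,[0,0,-0.25],0],[10,[0,0,-0.25],0],[10,[0,0,-0.25],0],[10,[0,0,-0.25],0],[10,[0,0,-0.25],0],[10,[0,0,-0.25],0],[10,[0,0,-0.2],0],[10,[0,0,-0.1],0],[10,[0,0,0],0],[10,[0,0,0],0]]' 35 |sed -n '2p;4,7p'
python3 go.py 454.9 -43.9 230 1.85
```

```text
eef_pos: [459.0, 286.4, 230.5]
wrist_force: [0.1, -0.1, -1.3]
finger_gap: 21.8
finger_force: 35.0
t 37.1 pos [459.  286.4 230.5] rpy [-3.141  0.     1.85 ] gap 21.8 ff 35.0 F [ 0.1 -0.1 -1.3]
 shift units now-axes [-6.328 -1.9    0.012] norm 6.61 twist 0.0
 shift in axes after twist [-6.328 -1.899  0.009]
```

```bash
python3 -m jog '[[10,[-0.3,-0.09,0],0],[10,[-0.42,-0.126,0],0],[10,[-0.42,-0.126,0],0],[10,[-0.42,-0.126,0],0],[10,[-0.42,-0.126,0],0],[10,[-0.42,-0.126,0],0],[10,[-0.42,-0.126,0],0],[10,[-0.42,-0.126,0],0],[10,[-0.42,-0.126,0],0],[10,[-0.42,-0.126,0],0],[10,[-0.42,-0.126,0],0],[10,[-0.42,-0.126,0],0],[10,[-0.42,-0.126,0],0],[10,[-0.42,-0.126,0],0],[10,[-0.42,-0.126,0],0],[10,[-0.148,-0.045,0],0],[10,[0,0,0.3],0],[10,[0,0,0.4],0],[10,[0,0,0.1],0],[10,[0,0,0],0]]' |sed -n '2p;4,7p'
python3 -m jog '[[10,[0,0,0],0],[10,[0,0,0],0]]' |sed -n '2p;4,7p'
python3 go.py 454.9 -43.9 190 1.85
python3 -c "
from look import *
im=camera('scene');cv2.imwrite('pics/s9.png',im[:,:,::-1])
u=proj([(454,-42,110)],'scene')[0].astype(int)
a=im[u[1]-35:u[1]+35,u[0]-35:u[0]+35];S=8
a=cv2.resize(a,(560,560),interpolation=cv2.INTER_CUBIC)
p=read_state()['eef_pos'];zt=p[2]-98.4
for P,col in(((p[0]-.5,p[1]+1.8,zt),(0,255,0)),((p[0]-.5,p[1]+1.8,zt+55),(0,255,0)),((454.4,-42,80),(255,0,255))):
  q=(proj([P],'scene')[0]-(u-35)+.5)*S;print(q)
  cv2.circle(a,tuple(int(v) for v in q),3,col,-1)
cv2.imwrite('pics/s9c.png',a[:,:,::-1])
t=camera('top')
"
```

```text
eef_pos: [454.7, -43.7, 190.6]
wrist_force: [-0.3, -0.0, -1.3]
finger_gap: 21.8
finger_force: 35.0
eef_pos: [455.4, -43.8, 191.7]
wrist_force: [0.1, -0.6, -1.3]
finger_gap: 21.4
finger_force: 35.0
t 39.3 pos [455.4 -43.8 191.7] rpy [3.141 0.    1.85 ] gap 21.4 ff 35.0 F [ 0.1 -0.6 -1.3]
 shift units now-axes [ 0.    -0.01   0.035] norm 0.04 twist 0.0001
 shift in axes after twist [ 0.    -0.01   0.035]
[290.06712039 333.06457882]
[289.44544871 192.5300524 ]
[291.29752139 366.25646611]
```

View pics/s9c.png

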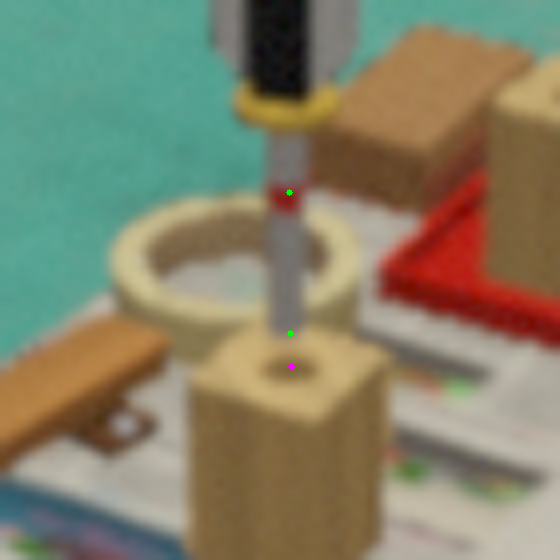

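```bash
python3 -m jog '[[10,[-0.008,-0.024,0],0],[10,[0,0,0],0],[10,[0,0,0.1],0],[10,[0,0,0.1],0],[10,[0,0,0.08],0],[10,[0,0,0.04],0],[10,[0,0,0.04],0],[10,[0,0,0.02],0],[10,[0,0,0],0]]' | sed -n '2p;4,7p'
```

```text
eef_pos: [454.0, -44.5, 171.9]
wrist_force: [1.1, -0.3, -1.3]
finger_gap: 21.9
finger_force: 35.0
```

Tip about 73.5, in the hole; go on down.

```bash
python3 -m jog '[[10,[0,0,0.1],0],[10,[0,0,0.1],0],[10,[0,0,0.1],0],[10,[0,0,0.1],0],[10,[0,0,0.1],0],[10,[0,0,0.1],0],[10,[0,0,0.06],0],[10,[0,0,0],0]]' | sed -n '2p;4,7p'
python3 -m jog '[[10,[0,0,0.04],0],[10,[0,0,0.04],0],[10,[0,0,0.02],0],[10,[0,0,0],0],[10,[0,0,0],0]]'  | sed -n '2p;4,7p'
```

```text
eef_pos: [453.9, -44.5, 138.5]
wrist_force: [-0.3, 0.4, -0.7]
finger_gap: 21.7
finger_force: 35.0
eef_pos: [454.1, -44.5, 134.0]
wrist_force: [0.1, -0.1, -0.7]
finger_gap: 21.6
finger_force: 35.0
```

```bash
python3 -m jog '[[10,[0,0,0.03],0],[10,[0,0,0.03],0],[10,[0,0,0],0],[10,[0,0,0],0]]'  | sed -n '2p;4,7p'
```

```text
eef_pos: [454.0, -44.5, 130.9]
wrist_force: [-0.1, 0.4, -0.9]
finger_gap: 21.6
finger_force: 35.0
```

Deeper than 45 mm; continue towards 113.4.

```bash
python3 -m jog '[[10,[0,0,0.08],0],[10,[0,0,0.08],0],[10,[0,0,0.08],0],[10,[0,0,0.04],0],[10,[0,0,0],0],[10,[0,0,0],0]]'  | sed -n '2p;4,7p'
python3 -m jog '[[10,[0,0,0.03],0],[10,[0,0,0.03],0],[10,[0,0,0.02],0],[10,[0,0,0],0],[10,[0,0,0],0]]'  | sed -n '2p;4,7p'
```

```text
eef_pos: [454.1, -44.5, 116.9]
wrist_force: [1.0, 0.2, -0.9]
finger_gap: 21.8
finger_force: 35.0
eef_pos: [454.1, -44.6, 113.4]
wrist_force: [-2.2, -1.0, 5.8]
finger_gap: 22.0
finger_force: 35.0
```

```bash
python3 -m jog '[[10,[0,0,0.01],0],[10,[0,0,0],0],[10,[0,0,0],0],[10,[0,0,0],0]]'  | sed -n '2p;4,7p'
python3 -c "
from look import *
im=camera('scene');cv2.imwrite('pics/s10.png',im[:,:,::-1])
u=proj([(454,-42,110)],'scene')[0].astype(int)
cv2.imwrite('pics/s10c.png',cv2.resize(im[u[1]-35:u[1]+35,u[0]-35:u[0]+35],(420,420),interpolation=cv2.INTER_CUBIC)[:,:,::-1])"
```

```text
eef_pos: [454.2, -44.6, 113.3]
wrist_force: [-4.1, 0.3, 11.3]
finger_gap: 21.8
finger_force: 35.0
```

View pics/s10c.png

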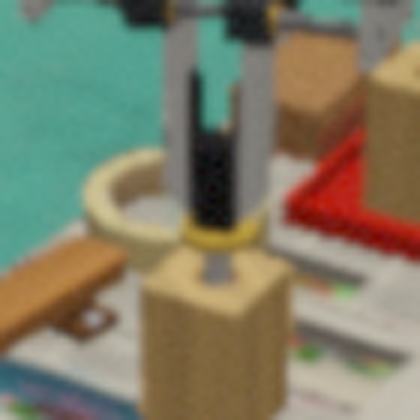

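```bash
python3 -m jog '[[10,[0,0,-0.05],0],[10,[0,0,-0.15],0],[10,[0,0,-0.2],0],[10,[0,0,-0.25],0],[10,[0,0,-0.25],0],[10,[0,0,-0.25],0],[10,[0,0,-0.25],0],[10,[0,0,-0.25],0],[10,[0,0,-0.25],0],[10,[0,0,-0.25],0],[10,[0,0,-0.15],0],[10,[0,0,-0.05],0],[10,[0,0,0],0],[10,[0,0,0],0]]' |sed -n '2p;4,7p'
python3 go.py 459 286.2 231 1.85
python3 -c "
from stand import *
im=camera('scene');cv2.imwrite('pics/s11.png',im[:,:,::-1])
t=camera('top')
print(shift('scene',im,P=(457,287,45),r=(22,16),ref='pics/s3.png'))
print('block2',shift('scene',im,P=(454,-42,40),r=(14,22)))"
```

```text
eef_pos: [453.9, -44.5, 229.5]
wrist_force: [-1.6, -1.0, -0.6]
finger_gap: 21.9
finger_force: 35.0
t 45.0 pos [453.9 -44.5 229.5] rpy [-3.141 -0.     1.85 ] gap 21.9 ff 35.0 F [-1.6 -1.  -0.6]
 shift units now-axes [ 6.329  1.922 -0.03 ] norm 6.61 twist 0.0
 shift in axes after twist [ 6.329  1.922 -0.031]
(0, 0, 1.0)
block2 (0, 0, 0.91)
```

```bash
python3 -m jog '[[10,[0.3,0.091,0],0],[10,[0.42,0.1275,0],0],[10,[0.42,0.1275,0],0],[10,[0.42,0.1275,0],0],[10,[0.42,0.1275,0],0],[10,[0.42,0.1275,0],0],[10,[0.42,0.1275,0],0],[10,[0.42,0.1275,0],0],[10,[0.42,0.1275,0],0],[10,[0.42,0.1275,0],0],[10,[0.42,0.1275,0],0],[10,[0.42,0.1275,0],0],[10,[0.42,0.1275,0],0],[10,[0.42,0.1275,0],0],[10,[0.42,0.1275,0],0],[10,[0.149,0.046,0],0],[10,[0,0,0],0],[10,[0,0,0],0]]' |sed -n '2p;4,7p'
python3 go.py 459 286.2 231 1.85
python3 -c "
from stand import *
im=camera('scene');cv2.imwrite('pics/s12.png',im[:,:,::-1])
print(shift('scene',im,P=(457,287,45),r=(22,16),ref='pics/s3.png'))"
```

```text
eef_pos: [459.2, 285.5, 229.7]
wrist_force: [-0.5, -0.3, -1.2]
finger_gap: 21.7
finger_force: 35.0
t 46.9 pos [459.2 285.5 229.7] rpy [-3.141  0.     1.85 ] gap 21.7 ff 35.0 F [-0.5 -0.3 -1.2]
 shift units now-axes [ 0.015  0.    -0.025] norm 0.03 twist -0.0
 shift in axes after twist [ 0.015  0.    -0.025]
(0, 0, 1.0)
```

```bash
python3 -m jog '[[10,[0.01,0,0.2],0],[10,[0,0,0.2],0],[10,[0,0,0.2],0],[10,[0,0,0.06],0],[10,[0,0,0.05],0],[10,[0,0,0.04],0],[10,[0,0,0],0],[10,[0,0,0],0]]' | sed -n '2p;4,7p'
python3 go.py 459 286.2 113.5 1.85
```

```text
eef_pos: [459.1, 286.7, 192.7]
wrist_force: [0.8, 0.7, -0.8]
finger_gap: 21.6
finger_force: 35.0
t 47.7 pos [459.1 286.7 192.7] rpy [ 3.141 -0.     1.85 ] gap 21.6 ff 35.0 F [ 0.8  0.7 -0.8]
 shift units now-axes [-0.008 -0.006  1.584] norm 1.58 twist 0.0
 shift in axes after twist [-0.008 -0.005  1.584]
```

```bash
python3 -m jog '[[10,[0,0,0.1],0],[10,[0,0,0.2],0],[10,[0,0,0.25],0],[10,[0,0,0.25],0],[10,[0,0,0.25],0],[10,[0,0,0.25],0],[10,[0,0,0.15],0],[10,[0,0,0.07],0],[10,[0,0,0.02],0],[10,[0,0,0.02],0],[10,[0,0,0.01],0],[10,[0,0,0],0]]' | sed -n '2p;4,7p'
python3 -m jog '[[30,[0,0,0],0],[40,[0,0,0],0],[60,[0,0,0],0],[80,[0,0,0],0],[94,[0,0,0],0],[94,[0,0,0],0],[94,[0,0,0],0],[94,[0,0,0],0],[94,[0,0,0],0],[94,[0,0,0],0],[94,[0,0,-0.1],0],[94,[0,0,-0.3],0],[94,[0,0,-0.4],0],[94,[0,0,-0.5],0],[94,[0,0,-0.5],0],[94,[0,0,0],0.04],[94,[0,0,0],0.034],[94,[0,0,0],0]]' | sed -n '2p;4,7p'
python3 go.py 454.4 -42 203 1.618
python3 -c "
from stand import *
im=camera('scene');cv2.imwrite('pics/s13.png',im[:,:,::-1])
t=camera('top');cv2.imwrite('pics/t13.png',t[:,:,::-1])
print(shift('scene',im,P=(457,287,105),r=(22,22)))
print('block2',shift('scene',im,P=(454,-42,40),r=(14,22)))
print(block(t,'top',(454,-42,0)))"
```

```text
eef_pos: [459.2, 286.7, 114.2]
wrist_force: [0.5, 0.3, -1.2]
finger_gap: 21.3
finger_force: 35.0
eef_pos: [459.1, 286.6, 204.4]
wrist_force: [0.2, -0.1, -0.7]
finger_gap: 93.9
finger_force: 0.0
t 50.7 pos [459.1 286.6 204.4] rpy [ 3.141 -0.     1.616] gap 93.9 ff 0.0 F [ 0.2 -0.1 -0.7]
 shift units now-axes [-6.562 -0.389  0.026] norm 6.57 twist -0.0007
 shift in axes after twist [-6.561 -0.403  0.028]
(0, 0, 0.99)
block2 (0, 0, 0.91)
(array([ 4.54425779e+02, -4.20385682e+01,  4.47464044e-02]), np.float64(0.12978524743230624))
```

```bash
python3 -m jog '[[94,[-0.3,-0.02,0],0],[94,[-0.57,-0.034,0],0],[94,[-0.57,-0.034,0],0],[94,[-0.57,-0.034,0],0],[94,[-0.57,-0.034,0],0],[94,[-0.57,-0.034,0],0],[94,[-0.57,-0.034,0],0],[94,[-0.57,-0.034,0],0],[94,[-0.57,-0.034,0],0],[94,[-0.57,-0.034,0],0],[94,[-0.57,-0.034,0],0],[94,[-0.562,-0.033,0],0],[94,[0,0,0],0],[94,[0,0,0],0]]' | sed -n '2p;4,7p'
python3 go.py 454.4 -42 37 1.618
python3 -c "
from stand import *
im=camera('scene')
print('block2',shift('scene',im,P=(454,-42,40),r=(14,22)))"
```

```text
eef_pos: [454.3, -42.6, 203.9]
wrist_force: [0.6, 0.4, -0.1]
finger_gap: 94.2
finger_force: 0.0
t 52.2 pos [454.3 -42.6 203.9] rpy [-3.141 -0.     1.617] gap 94.2 ff 0.0 F [ 0.6  0.4 -0.1]
 shift units now-axes [1.200e-02 2.000e-03 3.338e+00] norm 3.34 twist -0.0003
 shift in axes after twist [1.200e-02 2.000e-03 3.338e+00]
block2 (0, 0, 0.91)
```

```bash
python3 -m jog '[[94,[0,0,0.3],0],[94,[0,0,0.4],0],[94,[0,0,0.4],0],[94,[0,0,0.4],0],[94,[0,0,0.4],0],[94,[0,0,0.4],0],[94,[0,0,0.4],0],[94,[0,0,0.4],0],[94,[0,0,0.2],0],[94,[0,0,0.02],0],[94,[0,0,0],0],[94,[0,0,0],0]]' | sed -n '2p;4,7p'
python3 -m jog '[[70,[0,0,0],0],[40,[0,0,0],0],[40,[0,0,0],0],[40,[0,0,0],0],[40,[0,0,0],0],[40,[0,0,0],0],[40,[0,0,0],0],[40,[0,0,0],0],[40,[0,0,0],0],[40,[0,0,0],0],[40,[0,0,0],0],[40,[0,0,0],0]]' 25| sed -n '2p;4,7p'
python3 -m jog '[[40,[0,0,-0.1],0],[40,[0,0,-0.2],0],[40,[0,0,-0.3],0],[40,[0,0,-0.4],0],[40,[0,0,-0.4],0],[40,[0,0,-0.2],0],[40,[0,0,0],0.04],[40,[0,0,0],0],[40,[0,0,0],0]]' 25| sed -n '2p;4,7p'
python3 go.py 578 18.5 118 1.49
```

```text
eef_pos: [455.3, -42.0, 38.8]
wrist_force: [0.3, 0.7, -0.3]
finger_gap: 94.0
finger_force: 0.0
eef_pos: [454.7, -42.0, 37.9]
wrist_force: [-0.5, 0.7, 1.9]
finger_gap: 51.9
finger_force: 24.9
eef_pos: [454.6, -42.0, 117.8]
wrist_force: [0.5, -0.1, -1.8]
finger_gap: 52.0
finger_force: 24.9
t 55.5 pos [454.6 -42.  117.8] rpy [-3.141 -0.     1.495] gap 52.0 ff 24.9 F [ 0.5 -0.1 -1.8]
 shift units now-axes [ 1.393  2.37  -0.005] norm 2.75 twist 0.0016
 shift in axes after twist [ 1.405  2.362 -0.004]
```

Block bottom at about z 80; contact on the rail is expected at TCP z 67.9.

```bash
python3 -m jog '[[40,[0.14,0.236,0],0.0016],[40,[0.14,0.236,0],0],[40,[0.14,0.236,0],0],[40,[0.14,0.236,0],0],[40,[0.14,0.236,0],0],[40,[0.14,0.236,0],0],[40,[0.14,0.236,0],0],[40,[0.14,0.236,0],0],[40,[0.14,0.236,0],0],[40,[0.14,0.236,0],0],[40,[0,0,0],0],[40,[0,0,0.2],0],[40,[0,0,0.3],0],[40,[0,0,0.25],0],[40,[0,0,0.1],0],[40,[0,0,0.04],0],[40,[0,0,0],0],[40,[0,0,0],0]]' | sed -n '2p;4,7p'
python3 go.py 578 18.5 68 1.49
```

```text
eef_pos: [578.4, 17.9, 73.9]
wrist_force: [-0.2, 0.3, -1.1]
finger_gap: 52.3
finger_force: 24.9
t 57.4 pos [578.4  17.9  73.9] rpy [ 3.141 -0.     1.487] gap 52.3 ff 24.9 F [-0.2  0.3 -1.1]
 shift units now-axes [ 0.012 -0.009  0.118] norm 0.12 twist -0.001
 shift in axes after twist [ 0.012 -0.009  0.118]
```

```bash
python3 -m jog '[[40,[0,0,0.04],0],[40,[0,0,0.04],0],[40,[0,0,0.02],0],[40,[0,0,0],0]]' | sed -n '2p;4,7p'
python3 -m jog '[[40,[0,0,0.02],0],[40,[0,0,0.01],0],[40,[0,0,0],0]]' | sed -n '2p;4,7p'
```

```text
eef_pos: [578.1, 17.9, 68.3]
wrist_force: [-0.9, 0.8, -1.7]
finger_gap: 51.8
finger_force: 24.9
eef_pos: [578.3, 17.9, 68.0]
wrist_force: [-4.9, -0.2, 9.4]
finger_gap: 52.1
finger_force: 24.9
```

```bash
python3 -m jog '[[40,[0,0,-0.015],0],[53,[0,0,0],0],[56,[0,0,0],0],[60,[0,0,0],0],[70,[0,0,0],0],[94,[0,0,0],0],[94,[0,0,0],0],[94,[0,0,0],0],[94,[0,0,0],0],[94,[0,0,-0.1],0],[94,[0,0,-0.4],0],[94,[0,0,-0.6],0],[94,[0,0,-0.6],0],[94,[0,0,-0.6],0],[94,[0,0,-0.3],0],[94,[-0.4,-0.4,0],0],[94,[-0.6,-0.4,0],0],[94,[-0.6,-0.4,0],0],[94,[-0.6,-0.4,0],0],[94,[0,0,0],0]]' | sed -n '2p;4,7p'
python3 -m jog '[[94,[-0.6,-0.4,0],0],[94,[-0.6,-0.3,0],0],[94,[-0.6,-0.3,0],0],[94,[-0.6,0,0],0],[94,[-0.6,0,0],0],[94,[0,0,0],0]]' | sed -n '2p;4,7p'
python3 - <<'E'
from stand import *; from ov import overlay
s=camera('scene');t=camera('top')
print(shift('scene',s,P=(457,287,105),r=(22,22)))
print(block(t,'top',(578,18,-.08),30),block(t,'top',(474,-271,.06),6))
a=s[140:300,200:400];b=t[140:240,200:480]
cv2.imwrite("pics/fin.png",np.vstack([cv2.resize(a,(625,500))[:,:],])[:,:,::-1])
o=[overlay(t,"top",[box(578,18,-.08,52,52,30,110)],(578,18,60),28,10)[:400,:400] if 0 else cv2.resize(overlay(t,"top",[box(578,18,-.08,52,52,30,110)],(578,18,60),28,10),(260,260)),cv2.resize(overlay(t,"top",[box(474,-271,.06,52,52,6,86)],(474,-271,40),28,10),(260,260)),cv2.resize(overlay(s,"scene",[box(578,18,-.08,52,52,30,110)],(578,18,60),28,10),(260,260)),]
o2=[cv2.resize(overlay(s,"scene",[box(474,-271,.06,52,52,6,86)],(474,-271,40),28,10),(260,260)),cv2.resize(overlay(s,"scene",[],(457,287,90),28,10),(260,260)),cv2.resize(overlay(t,"top",[],(457,287,90),28,10),(260,260))]
cv2.imwrite("pics/fin.png",np.vstack([np.hstack(o),np.hstack(o2)])[:,:,::-1])
E
```

```text
eef_pos: [487.6, -87.2, 198.4]
wrist_force: [0.5, -0.4, -0.4]
finger_gap: 94.2
finger_force: 0.0
eef_pos: [426.8, -232.5, 197.9]
wrist_force: [0.1, 0.8, 0.5]
finger_gap: 94.0
finger_force: 0.0
(0, 0, 0.99)
(array([ 5.78219193e+02,  1.84535548e+01, -2.47636867e-02]), np.float64(0.6525146472931802)) (array([ 470.72283319, -246.3107927 ,    0.47941848]), np.float64(2.8133208839091193))
```

View pics/fin.png

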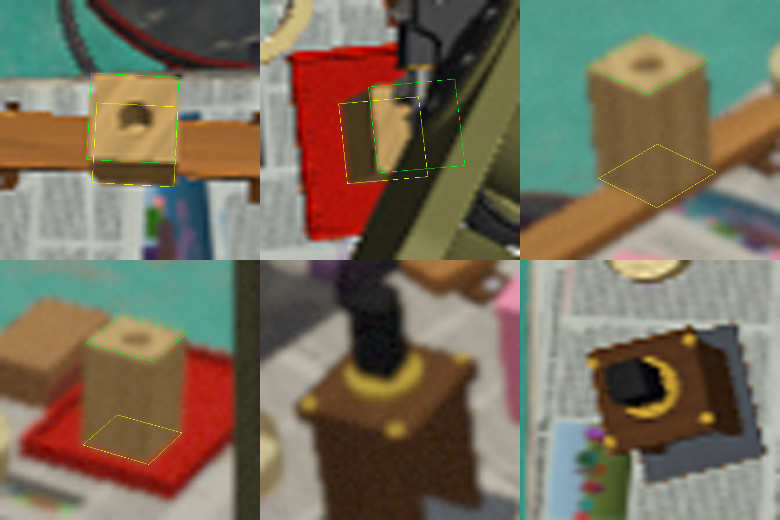

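The pictures show block 2 upright on the rail, block 1 upright on the tray floor and the rod hanging flush in its stand; the arm is touching nothing.

```bash
python3 -c "
from cell import *
print(sign_off())"
```

```text
the job is handed in; nothing more can be done
None
```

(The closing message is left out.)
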